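Wind the ribbon cassette fully back and put it in the tray

TASK

The printer ribbon in the hand winder is only partly wound back: take the crank by its knob and wind it clockwise (seen from above) until the pull of the ribbon suddenly vanishes, and stop there (not quite a turn further on it would jam). Only then lift the cassette out of the winder and stand it upright, the same way up, in the wooden tray, well inside its rim. Hold the knob firmly but not hard and do not force the crank, set the cassette down softly and leave the other things on the desk alone.

Things in the scene. Friction and masses are not known exactly. Their poses are not given: they have to be found in the camera images.
- winder: Hand winder for printer ribbon cassettes, fixed to the desk. Origin on the desk under its middle. Foot plate 124 (x) x 215 (y) x 10 mm; on its +y half a white closed gear case 118 x 110 mm, top at 60 mm, with the crank on top; on its -y half a low grey deck, top at 20 mm, with the cassette seat.
- crank_axis (a point): Point on the crank's upright axis (parallel to z), at the top of the crank arm, 72 mm above the desk; 45 mm to +y of the winder's middle. Fixed to the winder. Behaviour: the crank runs light (about 1 N at the knob) for 0 to 1.5 turns, then pulls back with 5 to 7 N (and spins back if let go) for 1 turn, then the pull is suddenly gone; it runs light again and cannot go back. 0.85 turn later it jams.
- crank: Steel crank arm lying flat on the gear case, 16 mm wide, 8 mm thick, top 72 mm above the desk. Origin on the crank axis 64 mm above the desk; its x axis points along the arm to the knob, which stands 45 mm from the axis. It winds CLOCKWISE SEEN FROM ABOVE, from a chance angle; how many turns are needed (1 to 2.5) cannot be seen, only felt.
- knob_mid (a point): Middle of the crank's upright black grip knob: a cylinder of 18 mm diameter and 36 mm height, from 73 to 109 mm above the desk (this point at 91 mm). It spins freely on its own pin, so a hand that holds it need not turn with the crank. A grip of 15 to 30 N holds it; over 90 N (both fingers' squeeze and side force added up) breaks it, and a hand that strays from the circle slips off.
- wound_plate: Hidden inside the gear case, cannot be seen or touched: a pin of the winding gear drops on it, and stays on it, as the crank's pull vanishes (ribbon fully wound). It does not move.
- end_stop: Hidden inside the gear case, cannot be seen or touched: the hard stop which the gear runs against if the crank is turned about 0.85 turn past the moment at which the pull vanishes.
- cassette: Closed black ribbon cassette, a block 38 (x) x 70 (y) x 44 (z) mm, about 0.13 kg, with two white hubs on top. Origin in the middle of its underside, z up. It stands loose in the winder's seat, its top 64 mm above the desk, and lifts straight up; 14 mm high black rims (tops 34 mm above the desk) hold its two short ends and its corners with 2 mm clearance; the middle 50 mm of its long sides is free.
- seat (a point): Middle of the seat's floor on the winder, 20 mm above the desk; 56 mm to -y of the winder's middle. The underside of the seated cassette is here.
- tray: Open wooden desk tray, 125 (x) x 150 (y) x 24 mm outside, walls 4 mm thick, floor 4 mm thick, fixed. Origin on the desk under its middle.
- stapler: Bystander: stapler, 135 x 34 x 50 mm, origin under its middle.
- pump_bottle: Bystander: white pump bottle, 66 mm across, 150 mm tall, origin under its middle.
- pen_pot: Bystander: dark steel pen pot, 76 mm across, 95 mm tall, origin under its middle.
- clip_box: Bystander: small cardboard box, 55 x 40 x 22 mm, origin under its middle.
- pen: Bystander: black pen lying down, 130 mm long, 10 mm thick.
- spare_box: Bystander: cardboard box, 75 x 110 x 50 mm, origin under its middle.
Things that resemble listed ones, but are neither listed nor needed, are in the scene too. Several things have the shape of the cassette; the one meant has the colours described above. Leave any yellow look-alike of the winder alone.

How it is judged (in metres and radians):
On the way, in this order (a step that is already met when the one before it is completed fails the run):
1. the crank has been wound until the pull vanished (the gear's pin lies on its plate) (contact force between wound_plate and anything else above 0.5 N), for 0.2 s.
2. the cassette has been lifted clear of its seat, more than 20 mm (z of cassette in the frame of seat above 0.02 m), for 0.1 s.
At the end, for the whole second after the job is handed in: The ribbon is fully wound (the gear's pin lies on its plate) and the crank is at rest; the cassette stands upright (within 0.1 rad), the same way up, on the tray's floor (its origin within 42 mm in x and 55 mm in y of the tray's middle, and 1 to 9 mm above the tray's underside), at rest (contact force between wound_plate and anything else above 0.5 N and x of cassette in the frame of tray between -0.042 and 0.042 m and y of cassette in the frame of tray between -0.055 and 0.055 m and z of cassette in the frame of tray between 0.001 and 0.009 m and angle between cassette's own z axis and vertical below 0.1 rad and linear speed of cassette below 0.02 m/s and angular speed of crank below 0.2 rad/s); the robot touches nothing.
It fails at once if the crank was wound on until it jammed on its stop (contact force between end_stop and anything else above 2 N).
It fails at once if the crank and its knob were forced: more than 90 N from the two fingers together (contact force between crank and the fingers above 90 N).
It fails at once if the cassette was taken up before the pull of the crank had vanished (not (contact force between wound_plate and anything else above 0.5 N) and z of cassette in the frame of seat above 0.008 m).
It fails at once if the cassette was dropped: moving faster than 0.5 m/s low over the tray (linear speed of cassette above 0.5 m/s and horizontal distance between cassette and tray below 0.08 m and height (world z) of cassette below 0.06 m).
It fails at once if one of the other things on the desk was moved by more than 30 mm (distance of any of stapler, pump_bottle, pen_pot, clip_box, pen, spare_box from where it was at the start of the episode above 0.03 m).
It also fails if it takes over 72 s, if anything falls off the work surface, if the arm or the gripper's body presses on something with over 40 N, if the wrist force passes 120 N, or if a joint passes its speed limit or range.

ROBOT

A 6-joint arm with a two-finger parallel gripper is mounted at the origin on the work surface. World frame = base frame: x ahead of the robot, y to its left, z up, the work surface at z = 0. Lengths are in m, angles in degrees, forces in N, time in s.
With the tool pointing down it reaches from about 0.25 to 0.725 m from the base axis. Payload 9.7 kg.
Tool frame: the origin (TCP) lies between the finger pads; the fingertips stand 11 mm ahead of it and the grasp point (between the pads) lies 8 mm behind it; z points along the fingers, x is the direction in which the jaws open and shut, and the axes are right-handed (so a half turn about z gives the same grasp; the last joint's range is limited). The gripper opens to 85 mm and grips with 20 to 120 N. Pads are 22 mm wide; open, the fingers measure 114 mm over their backs; the gripper's body (76 mm by 85 mm) begins 54 mm behind the grasp point. The pads swing forward as they close: fully open they stand 13 mm farther back than shut.
Start: joints at [64.63, 4.979, 10.078, 95.1, 0, 90], TCP at [0.236, 0.497, 0.203] pointing down, gripper open.
Joint ranges: [-179.16, 179.16], [-48.56, 103.87], [-65.8, 70.77], [-126.05, 130.52], [-82.76, 87.17], [-180, 180]. Speed limits (degrees/s): [127.2, 127.2, 147.25, 180, 180, 180].

INTERFACE

Orientations are given as [roll, pitch, yaw] about the fixed x, y, z axes, in that order (R = Rz(yaw) Ry(pitch) Rx(roll)).
In Python, from workcell import get_obs, camera, job_done, spotter gives the robot as it stands.
- The arm moves only by the tool play_rows, never from a script. Its argument "rows" is a list of rows, each a list of 3 entries, a list of its own where there are three numbers: the closure, from 0 (fully open) to 1 (shut), then the shift along the tool's x, y, z in cm, then the turn, a rotation vector about the tool's x, y, z in degrees. In form: [[claw, [x, y, z], [wx, wy, wz]], ...]. A call has 1 to 12 rows; each row shifts and turns the pose as measured when the row begins, along the tool's axes as they then stand; what a row does not reach is not made up. A row lasts 1/10 s, in which the tool goes at most 50 mm and 8.59 degrees, less where a joint would pass 70% of its speed; a pose out of reach is approached as far as the arm can. A call is refused whole if a number of a shift passes 5 or a number of a turn 8.59, either way. A call with a gripper value outside its range is refused whole. The fingers move at their own pace and stop on an object; "newtons" is the grip in N (left out, the last holds). Time passes only in rows, so rows that do not move let the fingers close. It gives the time, the measured TCP pose, the force and the opening at its end, in the units of the state.
- get_obs(): the state, without advancing time (a new reading comes with each control period).
- camera(name): name is "scene" or "top" or "wrist"; returns a dict with "img" (384x512x3 uint8, red, green, blue), "intrinsics" (3x3 intrinsics, pixels), "xyz" and "orientation" of the camera in the world. Camera axes: x right, y down, z forward; pixel columns grow to the right and rows downward; lengths in m; the calibration is good to about 2 mm. A picture is of the moment at which its call begins. There is no depth.
- job_done(): hands the job in, once; it reports no verdict.
Trained networks look in a picture, given as the dict that the camera call returned (one of the last four; its "shot" number tells which), for a name from the list of things; names that differ only in an ending like _2 or _b are one class to them, and where a whole thing is asked for, a point or a joint stands for the part that bears it (a point fixed in the world has none). Each returns a list of dicts, best first, with "confidence" (0 to 1); they miss things now and then, are a little off and sometimes report something else, mostly with a low value. They report only what shows in the picture. A call takes as long as a camera call. They do not tell look-alikes from the thing itself.
- spotter.spot_in(picture, thing): "point" ([x, y, z] in m, in world coordinates, good to about 4 mm: the middle of the surface that is visible of it).
- spotter.trace(picture, thing): "pixels" (384x512 bool, what is visible of it).
The state is a dict: "time": time; "q": joint angles; "qd": joint speeds; "joint_efforts": joint torques, N m; "ee_pos": TCP position; "tcp_rot": TCP orientation; "wrist_force": force on the tool from outside, world axes, zero at the start; "torque": the same for the moment, N m; "opening": finger opening in m.
Only numpy, scipy, OpenCV 4.12 (cv2) and the standard library are available. Lean on these libraries where they do the work, as an engineer would, in place of code of your own. Each camera call takes 0.05 s, during which the arm holds its last target.

## Working session

There is one attempt and no reset: what is moved stays moved. The work goes in short steps, Python scripts to look and compute and a tool call to move; the robot and the scene stay as the last step left them, time stands still between calls to the robot, and variables do not carry over. Pictures are saved under pics/ and viewed, and the job is handed in when it is done.

Besides the shell and the picture viewer there is one more tool, called after "Request:" in YAML: its name, and indented under it one key for each argument. play_rows: Moves the arm, as the interface text tells. Its arguments: {"type":"object","properties":{"rows":{"type":"array","items":{"type":"array"}},"newtons":{"type":"number"}},"required":["rows"]}

```bash
mkdir -p pics; ls
python3 - <<'E'
from workcell import get_obs, camera, spotter
import cv2
o=get_obs();print(o)
for n in("scene","top"):
    p=camera(n);print(n,p["xyz"],p["orientation"],p["intrinsics"],p["shot"])
    cv2.imwrite(f"pics/{n}0.png",cv2.resize(p["img"][:,:,::-1],(800,600),interpolation=cv2.INTER_CUBIC))
    for t in("winder","crank","knob_mid","cassette","tray","stapler","pump_bottle","pen_pot","clip_box","pen","spare_box"):
        for r in spotter.spot_in(p,t): print(t,[round(float(v),3) for v in r["point"]],round(r["confidence"],2))
E
```

```text
pics
{'time': 0.0, 'q': array([ 6.46286975e+01,  5.01386013e+00,  1.00327877e+01,  9.50993288e+01,
       -1.30710452e-04,  9.00002718e+01]), 'qd': array([ 0.04030254,  0.06103863,  0.05137037,  0.01001898, -0.11425642,
        0.00583787]), 'joint_efforts': array([ 2.22929484e-04, -5.20391536e+01,  4.64797533e+01,  1.66886277e-02,
       -2.33301932e-06, -2.25910964e-05]), 'ee_pos': array([0.23554887, 0.49670502, 0.20264169]), 'tcp_rot': array([1.79999869e+02, 8.04012464e-02, 6.46284256e+01]), 'wrist_force': array([-0.51860444, -0.23689983, -0.28934675]), 'torque': array([ 0.03299582,  0.02197265, -0.04620012]), 'opening': 0.08549939392715099}
scene [ 1.08225836 -0.19039787  0.75903386] [-1.37655439e+02  9.62328731e-02  7.37733222e+01] [[356.29110562   0.         259.57535749]
 [  0.         356.29110562 184.98553445]
 [  0.           0.           1.        ]] 1
winder [0.275, -0.229, 0.035] 0.97
winder [0.55, 0.145, 0.055] 0.78
crank [0.522, 0.194, 0.075] 0.66
crank [0.309, -0.214, 0.084] 0.63
knob_mid [0.552, 0.144, 0.054] 0.47
knob_mid [0.514, 0.206, 0.1] 0.41
cassette [0.547, -0
[... 449 characters left out ...]
      254.32752098]
 [  0.         420.28494495 193.57462821]
 [  0.           0.           1.        ]] 2
winder [0.247, -0.235, 0.06] 0.92
winder [0.527, 0.136, 0.059] 0.8
crank [0.522, 0.189, 0.077] 0.56
crank [0.281, -0.204, 0.075] 0.53
knob_mid [0.508, 0.202, 0.108] 0.55
knob_mid [0.302, -0.217, 0.111] 0.52
knob_mid [0.699, -0.296, 0.049] 0.43
cassette [0.5, 0.071, 0.064] 0.9
cassette [0.536, -0.085, 0.044] 0.65
tray [0.53, -0.255, 0.005] 0.7
stapler [0.526, -0.411, 0.042] 0.62
pump_bottle [0.683, 0.374, 0.059] 0.71
pump_bottle [0.723, -0.11, 0.094] 0.67
pen_pot [0.683, 0.375, 0.06] 0.83
clip_box [0.64, -0.074, 0.021] 0.73
pen [0.45, 0.369, 0.007] 0.6
spare_box [0.7, -0.295, 0.048] 0.88
```

View pics/scene0.png

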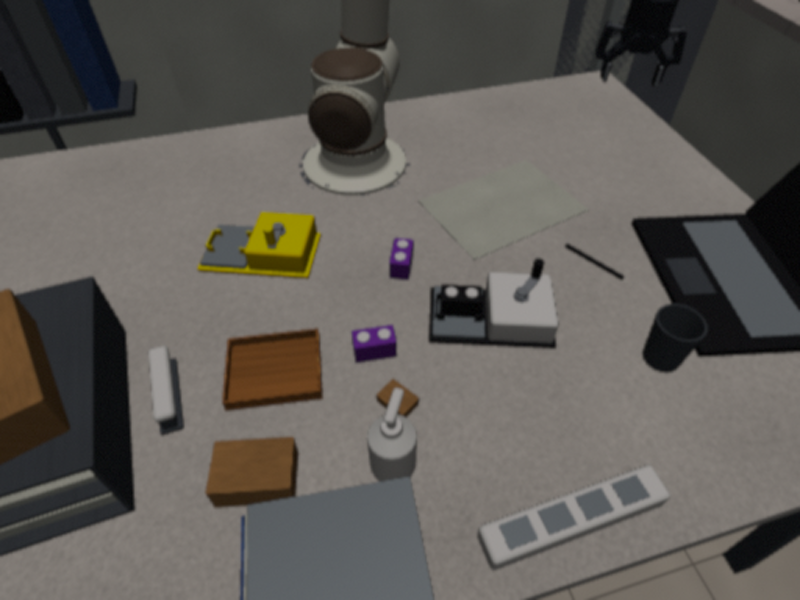

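View pics/top0.png

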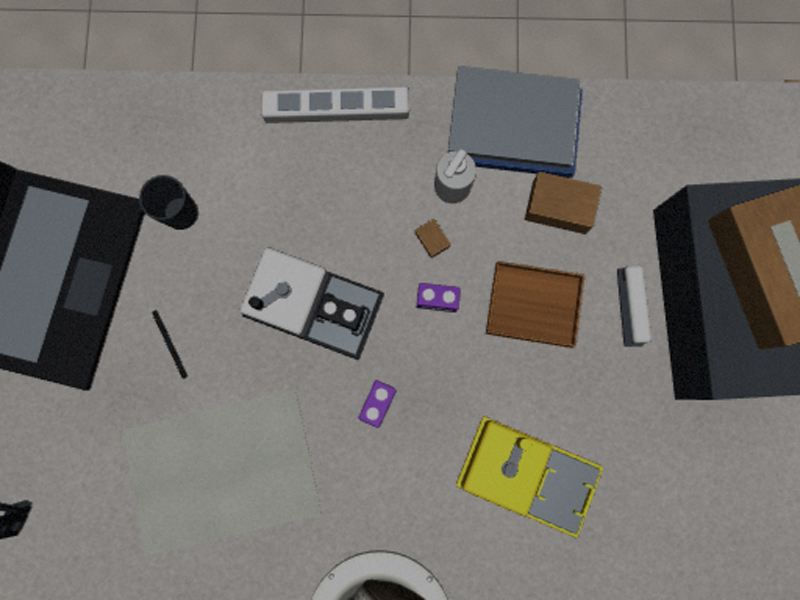

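The thing to use could be mistaken as follows (800-wide top picture). Winder: white/grey one at (312,300), or the yellow look-alike at (530,475). Cassette: black at (342,313), or the purple ones at (438,296) and (377,404). I choose the white winder with the black cassette, and check it in a close crop.

```bash
cat > h.py <<'E'
from workcell import get_obs, camera, spotter, job_done
import numpy as np, cv2
from scipy.spatial.transform import Rotation as R
def cam(p):
    return np.array(p["intrinsics"]),np.array(p["xyz"]),R.from_euler('xyz',p["orientation"],degrees=True).as_matrix()
def proj(p,X):
    K,c,M=cam(p); q=(np.atleast_2d(X)-c)@M; q=q@K.T; return q[:,:2]/q[:,2:]
def ray(p,uv):
    K,c,M=cam(p); d=M@np.linalg.solve(K,[uv[0],uv[1],1.]); return c,d/np.linalg.norm(d)
def atz(p,uv,z):
    c,d=ray(p,uv); return c+d*(z-c[2])/d[2]
def tri(obs):
    A=np.zeros((3,3));b=np.zeros(3)
    for p,uv in obs:
        c,d=ray(p,uv);P=np.eye(3)-np.outer(d,d);A+=P;b+=P@c
    return np.linalg.solve(A,b)
def crop(p,name,x0,y0,w,h,s,pts=None):
    im=cv2.resize(p["img"][y0:y0+h,x0:x0+w,::-1],None,fx=s,fy=s,interpolation=cv2.INTER_CUBIC)
    im=np.clip(im.astype(float)*1.3,0,255).astype(np.uint8)
    if pts is not None:
        for u,v in pts: cv2.circle(im,(int((u-x0+.5)*s),int((v-y0+.5)*s)),3,(0,0,255),1)
    cv2.imwrite("pics/"+name,im)
E
python3 - <<'E'
from h import *
a=camera("scene");b=camera("top")
crop(b,"topcrop.png",150,150,100,85,7)
crop(a,"scenecrop.png",265,155,100,75,7)
E
```

```text
(no output)
```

View pics/topcrop.png

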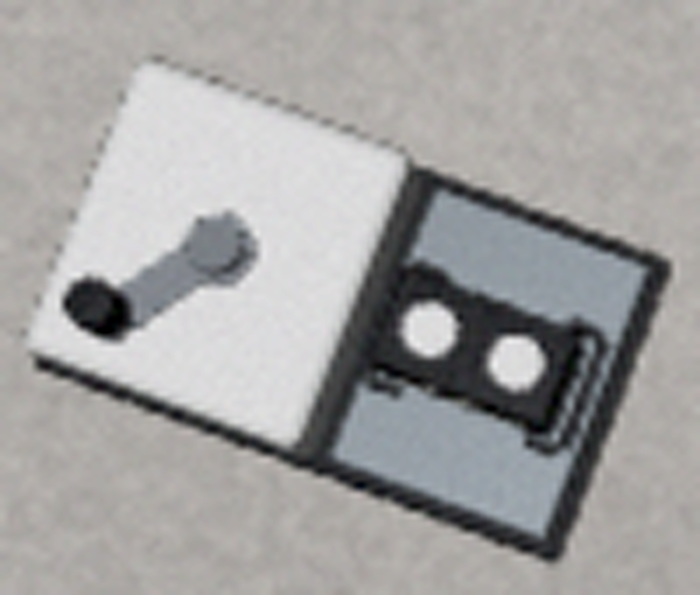

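View pics/scenecrop.png

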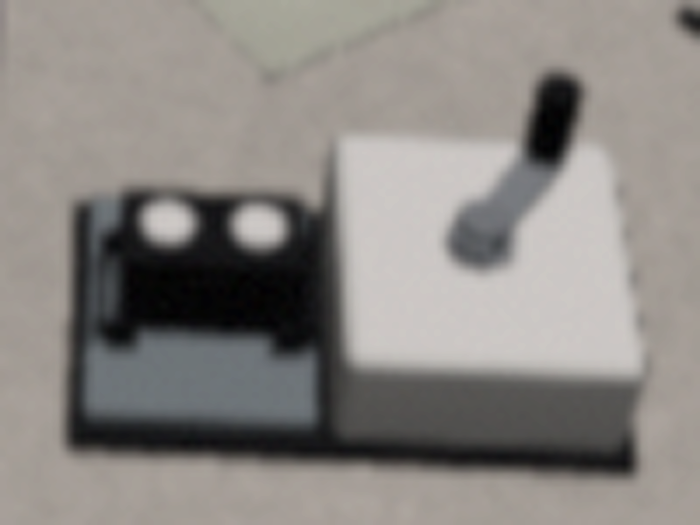

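Run:
```python
from h import *
from scipy.optimize import least_squares
a=camera("scene");b=camera("top")
T=lambda u,v:(150+u/7-.5,150+v/7-.5)
S=lambda u,v:(265+u/7-.5,155+v/7-.5)
print("hub1",tri([(b,T(430,328)),(a,S(168,222)) ]),tri([(b,T(430,328)),(a,S(259,226))]))
print("hub2",tri([(b,T(516,362)),(a,S(168,222))]))
print("knobtop",tri([(b,T(90,300)),(a,S(562,85))]),atz(b,T(90,300),.109))
print("axis",tri([(b,T(220,247)),(a,S(480,228))]),atz(b,T(220,247),.075))
for n,c in zip("ABCD",[(145,62),(408,160),(295,448),(30,350)]): print(n,atz(b,T(*c),.06))
for c in [(668,260),(555,558),(35,362)]: print(atz(b,T(*c),.01))
for c in [(70,445),(632,470)]: print("s",atz(a,S(*c),.01))
```

```text
hub1 [0.50657468 0.07290603 0.07007934] [0.51158497 0.08989916 0.0647642 ]
hub2 [0.49982032 0.05810618 0.0643965 ]
knobtop [0.51320588 0.20442893 0.10869343] [0.51334178 0.20482252 0.109     ]
axis [0.53906497 0.16687254 0.06895951] [0.5384239  0.16660298 0.075     ]
A [0.6095494  0.20041466 0.06      ]
B [0.57468894 0.10161022 0.06      ]
C [0.46746368 0.13869877 0.06      ]
D [0.50127268 0.23708723 0.06      ]
[0.54730192 0.00653336 0.01      ]
[0.43235452 0.04640437 0.01      ]
[0.50277426 0.24743011 0.01      ]
s [0.55016591 0.00390724 0.01      ]
s [0.61975171 0.20062536 0.01      ]
```

```bash
cat >> h.py <<'E'
def plan(tgt,yaw,n,start=None):
    """rows to go straight to tgt with vertical tool at yaw (deg), n rows"""
    o=get_obs(); p=np.array(o["ee_pos"]) ; M=R.from_euler('xyz',o["tcp_rot"],degrees=True)
    G=R.from_euler('xyz',[180,0,yaw],degrees=True)
    tot=(M.inv()*G).as_rotvec(degrees=True)
    out=[]; st=tot/n
    for i in range(n):
        d=M.inv().apply((np.array(tgt)-p)/n)*100
        out.append(([round(float(x),2) for x in d],[round(float(x),2) for x in st]))
        M=M*R.from_rotvec(st,degrees=True)
    for r in out: print(r)
E
python3 - <<'E'
from h import *
plan([.513,.2047,.2],-19.3,11)
E
```

```text
([-1.32, 3.42, 0.03], [-0.0, -0.0, 7.63])
([-0.86, 3.56, 0.03], [-0.0, -0.0, 7.63])
([-0.37, 3.64, 0.03], [-0.0, -0.0, 7.63])
([0.11, 3.66, 0.03], [-0.0, -0.0, 7.63])
([0.6, 3.61, 0.03], [-0.0, -0.0, 7.63])
([1.07, 3.5, 0.03], [-0.0, -0.0, 7.63])
([1.53, 3.33, 0.03], [-0.0, -0.0, 7.63])
([1.96, 3.1, 0.03], [-0.0, -0.0, 7.63])
([2.35, 2.81, 0.03], [-0.0, -0.0, 7.63])
([2.7, 2.47, 0.03], [-0.0, -0.0, 7.63])
([3.01, 2.09, 0.03], [-0.0, -0.0, 7.63])
```

Request:
play_rows:
  rows:
    - [0,[-1.3,3.4,0],[0,0,7.6]]
    - [0,[-0.9,3.6,0],[0,0,7.6]]
    - [0,[-0.4,3.6,0],[0,0,7.6]]
    - [0,[0.1,3.7,0],[0,0,7.6]]
    - [0,[0.6,3.6,0],[0,0,7.6]]
    - [0,[1.1,3.5,0],[0,0,7.6]]
    - [0,[1.5,3.3,0],[0,0,7.6]]
    - [0,[2,3.1,0],[0,0,7.6]]
    - [0,[2.4,2.8,0],[0,0,7.6]]
    - [0,[2.7,2.5,0],[0,0,7.6]]
    - [0,[3,2.1,0],[0,0,7.6]]
  newtons: 25

```text
time: 2.5
ee_pos: [0.515, 0.1909, 0.2032]
tcp_rot: [-179.9, -0.0, -21.8]
wrist_force: [0.1, 0.9, -0.7]
opening: 0.0854
```

Run:
```python
from h import *
p=camera("wrist");print(p["xyz"],p["orientation"],get_obs()["ee_pos"],get_obs()["tcp_rot"])
crop(p,"w1.png",0,0,512,384,1.5)
plan([.513,.2047,.2],-19.3,3)
```

```text
[0.53974761 0.25378204 0.37401358] [ 1.64608787e+02 -9.62471292e-02 -2.18005601e+01] [0.51773091 0.1874285  0.20253484] [-1.79973183e+02 -1.21274868e-01 -2.24201229e+01]
([-0.37, -0.47, 0.08], [-0.01, -0.04, -1.04])
([-0.36, -0.48, 0.08], [-0.01, -0.04, -1.04])
([-0.35, -0.48, 0.08], [-0.01, -0.04, -1.04])
```

View pics/w1.png

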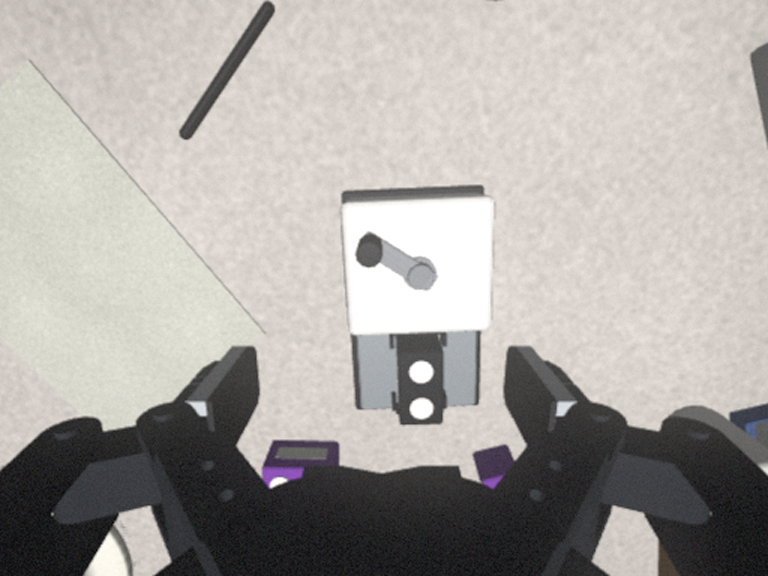

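Run:
```python
from h import *
p=camera("wrist");print(p["xyz"],p["orientation"],get_obs()["ee_pos"],get_obs()["tcp_rot"],get_obs()["time"])
crop(p,"w2.png",215,115,130,180,4)
np.savez("w2.npz",K=p["intrinsics"],x=p["xyz"],o=p["orientation"])
```

```text
[0.54304254 0.25030796 0.37332169] [164.5315768   -0.17949916 -22.4383144 ] [0.51618718 0.18924379 0.20251615] [-1.79953336e+02 -4.35049618e-02 -2.19379953e+01] 2.6
```

View pics/w2.png

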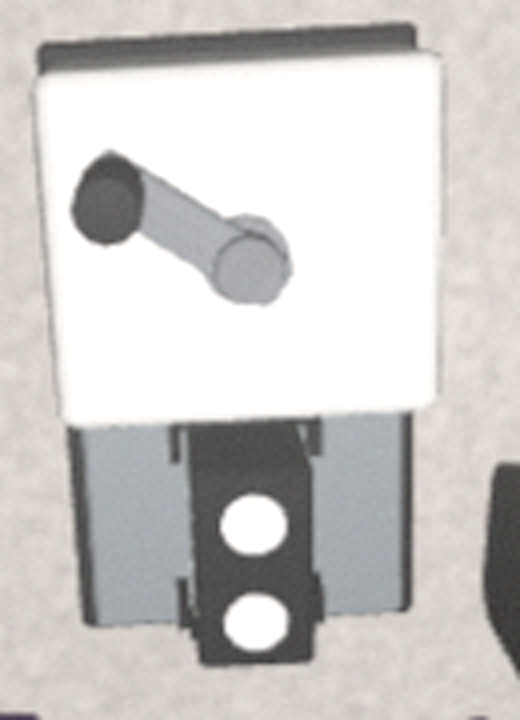

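Run:
```python
from h import *
d=np.load("w2.npz");w=dict(intrinsics=d["K"],xyz=d["x"],orientation=d["o"])
b=camera("top"); a=camera("scene")
T=lambda u,v:(150+u/7-.5,150+v/7-.5)
S=lambda u,v:(265+u/7-.5,155+v/7-.5)
W=lambda u,v:(215+u/4-.5,115+v/4-.5)
for n,t,s,c,z in [("knob",(90,300),(562,85),(106,210),.109),("axis",(218,245),(480,225),(250,267),.078),("hub1",(430,328),(259,226),(254,525),.064),("hub2",(516,362),(168,222),(256,622),.064)]:
    print(n,tri([(b,T(*t)),(a,S(*s)),(w,W(*c))]).round(4),tri([(b,T(*t)),(w,W(*c))]).round(4),atz(w,W(*c),z).round(4))
for c in [(38,78),(440,55),(432,405),(68,425)]: print(atz(w,W(*c),.06).round(4))
print(get_obs()["ee_pos"],get_obs()["tcp_rot"])
```

```text
knob [0.5126 0.2054 0.1074] [0.5128 0.2058 0.1069] [0.5123 0.2067 0.109 ]
axis [0.539  0.168  0.0692] [0.5396 0.1688 0.0683] [0.5392 0.1716 0.078 ]
hub1 [0.511  0.0902 0.064 ] [0.5111 0.0909 0.0651] [0.5104 0.0906 0.064 ]
hub2 [0.4993 0.0583 0.0638] [0.4995 0.0592 0.0652] [0.4988 0.0586 0.064 ]
[0.5038 0.2405 0.06  ]
[0.6099 0.2034 0.06  ]
[0.5745 0.1053 0.06  ]
[0.4696 0.1417 0.06  ]
[0.51438061 0.19166069 0.20282023] [-1.79916446e+02  5.12543773e-03 -2.15082662e+01]
```

Run:
```python
from h import *
plan([.5126,.2055,.12],-19.4,4)
```

```text
([-0.17, -0.3, 2.07], [-0.02, 0.0, -0.53])
([-0.17, -0.3, 2.07], [-0.02, 0.0, -0.53])
([-0.16, -0.31, 2.07], [-0.02, 0.0, -0.53])
([-0.16, -0.31, 2.07], [-0.02, 0.0, -0.53])
```

Request:
play_rows:
  rows:
    - [0,[-0.2,-0.3,2],[0,0,-0.5]]
    - [0,[-0.2,-0.3,2],[0,0,-0.5]]
    - [0,[-0.2,-0.3,2],[0,0,-0.5]]
    - [0,[-0.1,-0.3,2],[0,0,-0.5]]
    - [0,[0,0,0],[0,0,0]]

```text
time: 3.2
ee_pos: [0.5095, 0.2103, 0.1218]
tcp_rot: [-179.8, -0.1, -18.8]
wrist_force: [-0.6, 0.3, -0.0]
opening: 0.085
```

Run:
```python
from h import *
o=get_obs();print(o["ee_pos"],o["tcp_rot"],o["qd"].round(1))
plan([.5126,.2055,.09],-19.4,2)
```

```text
[0.50945403 0.21031624 0.12180312] [-1.79781339e+02 -7.41284334e-02 -1.87550971e+01] [ 0.8 -1.5  2.3  1.9  0.  -0.1]
([0.22, 0.18, 1.59], [-0.11, -0.04, 0.32])
([0.23, 0.18, 1.59], [-0.11, -0.04, 0.32])
```

Request:
play_rows:
  rows:
    - [0,[0.2,0.2,1.6],[0,0,0.3]]
    - [0,[0.2,0.2,1.6],[0,0,0.3]]
    - [0,[0,0,0],[0,0,0]]
    - [0,[0,0,0],[0,0,0]]

```text
time: 3.6
ee_pos: [0.5114, 0.2077, 0.0921]
tcp_rot: [-179.6, -0.2, -19.1]
wrist_force: [0.4, -0.0, 0.2]
opening: 0.0853
```

Run:
```python
from h import *
o=get_obs();print(o["ee_pos"],o["tcp_rot"],o["qd"].round(1))
plan([.5126,.2055,.09],-19.4,1)
p=camera("wrist");crop(p,"w3.png",0,0,512,384,1.5)
```

```text
[0.51140951 0.20769454 0.09210342] [-179.64806227   -0.19197033  -19.06254246] [ 0.2  0.1 -0.4 -0.2 -0.1 -0. ]
([0.18, 0.17, 0.21], [-0.35, -0.19, 0.34])
```

View pics/w3.png

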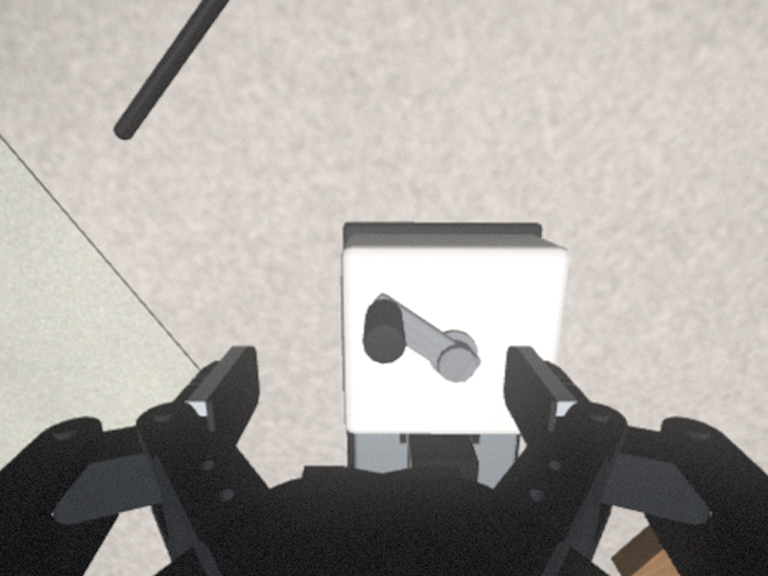

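The knob top at (384,342) lies midway between the fingertips (250 and 512). Small correction, then close gently.

Request:
play_rows:
  rows:
    - [0,[0.2,0.2,0.2],[-0.3,-0.2,0.3]]
    - [0.4,[0,0,0],[0,0,0]]
    - [0.7,[0,0,0],[0,0,0]]
    - [1,[0,0,0],[0,0,0]]
    - [1,[0,0,0],[0,0,0]]
    - [1,[0,0,0],[0,0,0]]
  newtons: 25

```text
time: 4.25
ee_pos: [0.5139, 0.2053, 0.0925]
tcp_rot: [-179.9, -0.1, -19.4]
wrist_force: [-0.5, -0.3, 0.2]
opening: 0.0121
```

Run:
```python
from h import *
o=get_obs();print(o)
```

```text
{'time': 4.25, 'q': array([ 2.17512855e+01,  4.46830315e+00, -2.72618861e+00,  8.26242215e+01,
        3.54967642e-02,  1.31147892e+02]), 'qd': array([-0.03985347,  0.00713713,  0.02417233, -0.02380937, -0.02402965,
       -0.05783537]), 'joint_efforts': array([-1.50402932e-02, -5.20118308e+01,  4.70858431e+01, -3.56431946e-02,
        1.13984126e-03,  2.13473987e-05]), 'ee_pos': array([0.51393793, 0.20526252, 0.09246787]), 'tcp_rot': array([-1.79853983e+02, -1.13154302e-01, -1.93966950e+01]), 'wrist_force': array([-0.54063   , -0.27162035,  0.20811482]), 'torque': array([ 0.03153687,  0.01275502, -0.02709035]), 'opening': 0.012126029490244772}
```

Run:
```python
from h import *
p=camera("wrist");crop(p,"w4.png",0,0,512,384,1.5)
p=camera("scene");crop(p,"s4.png",265,110,100,100,6)
print(get_obs()["opening"],get_obs()["wrist_force"])
```

```text
0.00028218671058808265 [ 0.45820901 -0.3272987  -0.56661788]
```

View pics/w4.png

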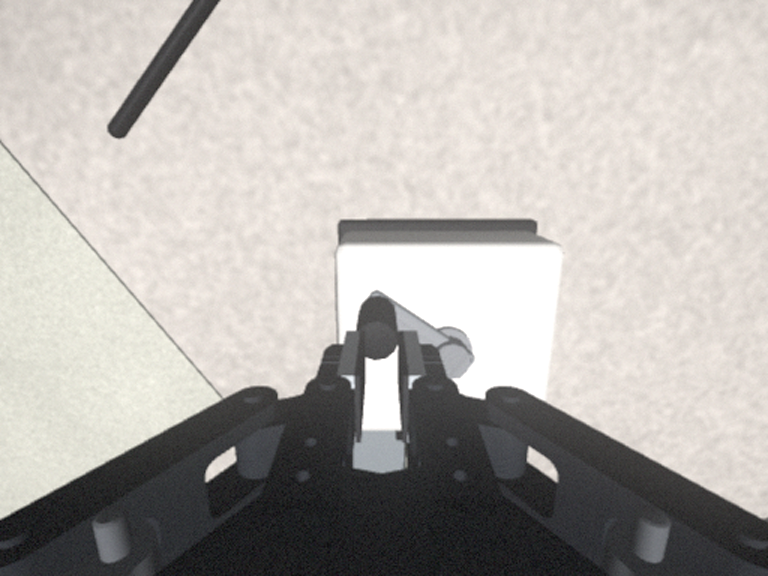

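View pics/s4.png

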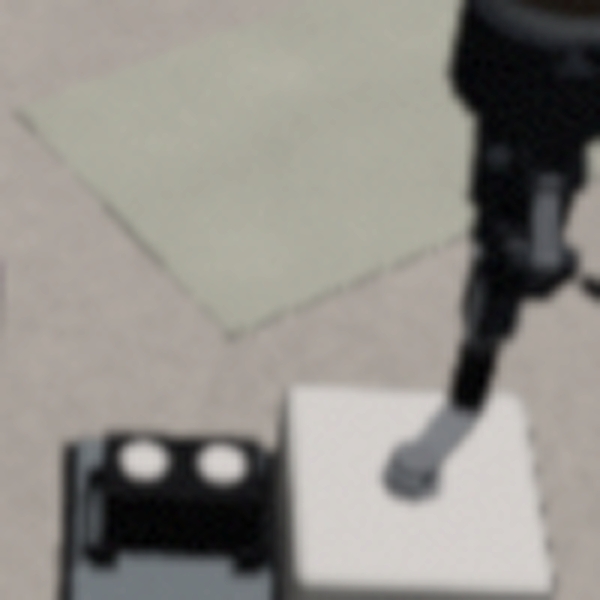

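Run:
```python
from h import *
p=camera("wrist");crop(p,"w5.png",200,170,110,110,6)
o=get_obs();print(o["opening"],o["wrist_force"],o["ee_pos"])
w=proj(p,[o["ee_pos"],o["ee_pos"]-[0,0,.011],[.5126,.2055,.109],[.5387,.169,.072]]);print(w*1.5)
p=camera("scene");crop(p,"s5.png",300,130,60,60,10)
print(proj(p,[o["ee_pos"],o["ee_pos"]-[0,0,.011],[.5126,.2055,.109]]))
```

```text
5.6705859785085616e-05 [-0.13232656  0.5506832   0.50290155] [0.51391133 0.20526669 0.09242547]
[[380.98252167 326.38477476]
 [380.90757303 317.71513587]
 [377.86044771 342.03029697]
 [450.70419259 359.33713297]]
[[344.29601981 171.15075906]
 [343.57226975 174.07075165]
 [345.27271902 166.29375456]]
```

View pics/w5.png

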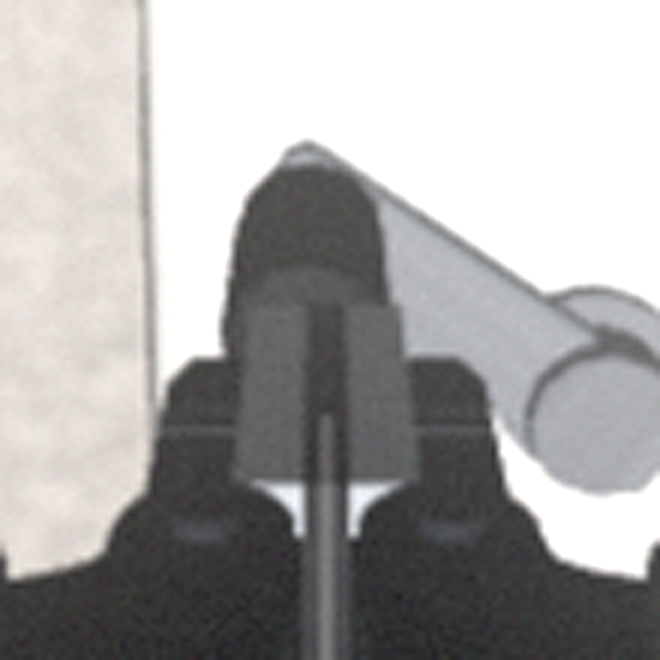

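View pics/s5.png

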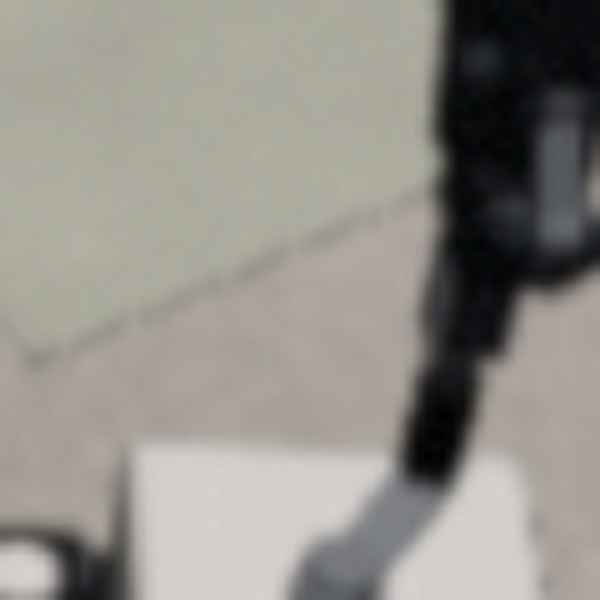

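Run:
```python
from h import *
p=camera("wrist");a=camera("scene");o=get_obs()
e=np.array(o["ee_pos"]);yd=-R.from_euler('xyz',o["tcp_rot"],degrees=True).as_matrix()[:,1];xd=np.cross(yd,[0,0,1])
for dz in (-.011,.008,.016,.024,.032):
  print(dz,(proj(p,[e+yd*.011*s+[0,0,dz] for s in(1,-1)])-[200,170]).round(1).tolist(), (proj(a,[e+xd*.01*t+yd*.011*s+[0,0,dz] for s in(1,-1) for t in (1,-1)])-[300,130]).round(1).tolist())
crop(p,"w6.png",150,170,200,150,4)
crop(a,"s6.png",310,80,60,100,6)
```

```text
-0.011 [[53.9, 26.8], [53.9, 56.3]] [[48.2, 47.0], [47.3, 41.5], [39.7, 46.6], [39.0, 41.2]]
0.008 [[54.0, 35.8], [54.0, 68.0]] [[49.5, 41.9], [48.7, 36.4], [41.0, 41.6], [40.2, 36.1]]
0.016 [[54.1, 40.2], [54.1, 73.7]] [[50.1, 39.7], [49.2, 34.3], [41.5, 39.4], [40.7, 34.0]]
0.024 [[54.1, 45.1], [54.1, 80.0]] [[50.7, 37.5], [49.8, 32.1], [42.0, 37.2], [41.2, 31.8]]
0.032 [[54.2, 50.4], [54.2, 86.9]] [[51.3, 35.3], [50.4, 29.8], [42.5, 34.9], [41.7, 29.5]]
```

View pics/w6.png

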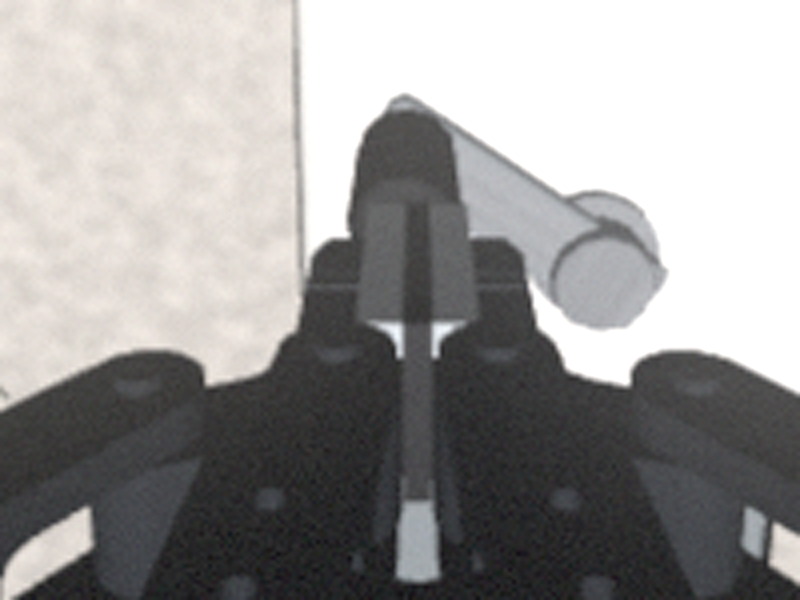

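View pics/s6.png

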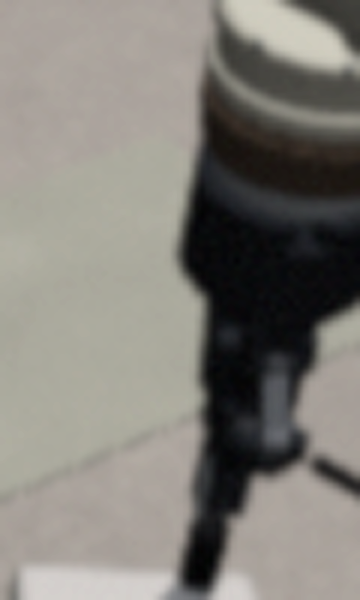

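Run:
```python
from h import *
p=camera("wrist");o=get_obs();K,c,M=cam(p)
print(K[0,0],c,np.array(c)-o["ee_pos"],p["orientation"])
# open jaw: inner corner px
u=(505-258)/1.5; d=K[0,0]*.0854/u; uv=np.array([381.5,350])/1.5
r=np.linalg.solve(K,[uv[0],uv[1],1])*d; print("depth",d,"rel TCP",(M@r+c-o["ee_pos"]))
```

```text
275.137671116851 [0.53579403 0.26904906 0.26328955] [0.02188295 0.06379133 0.17086086] [164.64086973  -0.16696444 -19.4139253 ]
depth 0.14269285696384054 rel TCP [0.00231551 0.00648476 0.03951649]
```

The jaws shut without touching anything. Both views put the fingertips just above the knob top: they sit roughly 30 to 38 mm higher than the text's tool geometry gives. I'll go by what the pictures show: open, go lower in steps and measure again.

Request:
play_rows:
  rows:
    - [0,[0,0,0],[0,0,0]]
    - [0,[0,0,0],[0,0,0]]
    - [0,[0,0,0],[0,0,0]]
    - [0,[0,0,0],[0,0,0]]
    - [0,[0,0,0],[0,0,0]]
    - [0,[0,0,0],[0,0,0]]
    - [0,[0,0,1],[0,0,0]]
    - [0,[0,0,1],[0,0,0]]
    - [0,[0,0,0],[0,0,0]]

```text
time: 5.5
ee_pos: [0.5138, 0.2052, 0.0703]
tcp_rot: [-179.9, -0.1, -19.4]
wrist_force: [-0.2, 0.1, -0.3]
opening: 0.0855
```

Run:
```python
from h import *
o=get_obs();print(o["ee_pos"],o["tcp_rot"],o["opening"],o["wrist_force"])
p=camera("wrist");a=camera("scene");crop(p,"w7.png",0,0,512,384,1.5);crop(a,"s7.png",300,100,80,80,8)
print(proj(p,[[.5126,.2055,.109]])*1.5)
```

```text
[0.51382773 0.20524467 0.07032686] [-1.79870207e+02 -9.59767400e-02 -1.93940301e+01] 0.08550202696023307 [-0.23463986  0.08863995 -0.34569015]
[[377.81948581 367.43301114]]
```

View pics/w7.png

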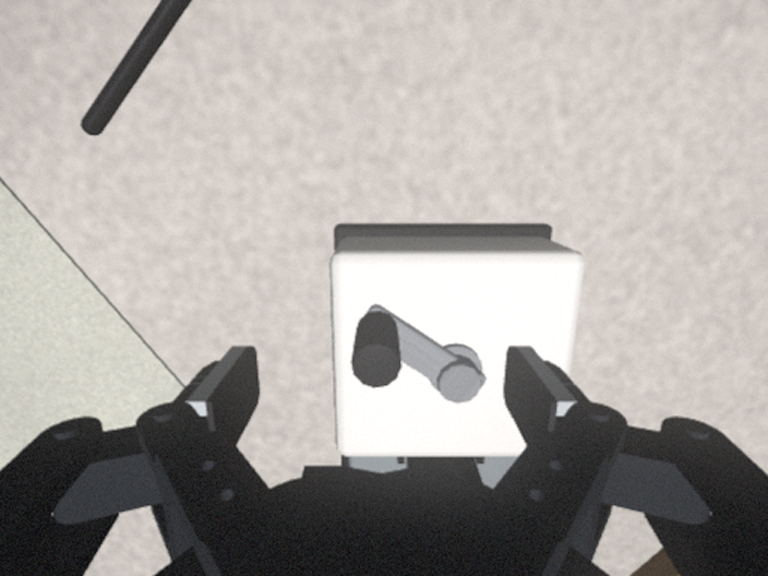

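View pics/s7.png

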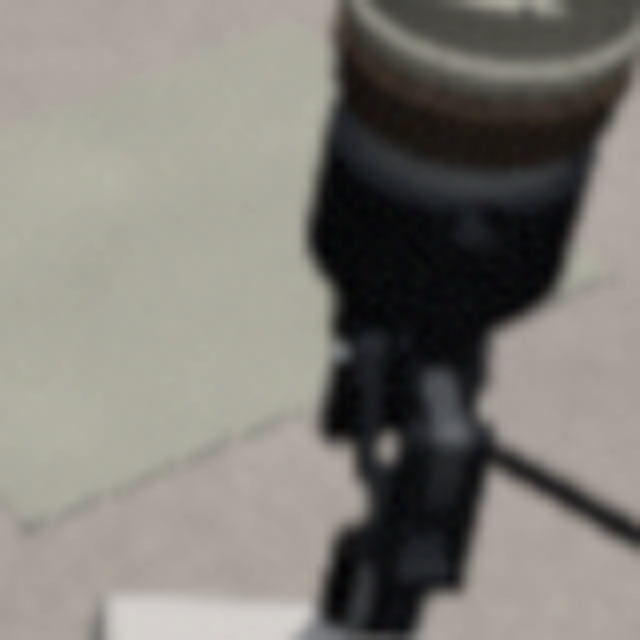

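Request:
play_rows:
  rows:
    - [0,[-0.1,-0.2,0.8],[0,0,0]]
    - [0,[-0.1,0,0.8],[0,0,0]]
    - [0,[0,0,0],[0,0,0]]

```text
time: 5.9
ee_pos: [0.5132, 0.2084, 0.0547]
tcp_rot: [-179.8, -0.2, -19.4]
wrist_force: [-0.3, 0.4, -0.9]
opening: 0.0853
```

Run:
```python
from h import *
o=get_obs();print(o["ee_pos"],o["tcp_rot"],o["opening"],o["wrist_force"])
p=camera("wrist");a=camera("scene");crop(p,"w8.png",0,100,512,284,1.5)
```

```text
[0.51324667 0.2083723  0.05467798] [-179.79226649   -0.18028002  -19.3981036 ] 0.08534100974226931 [-0.3045861   0.35363613 -0.87572347]
```

View pics/w8.png

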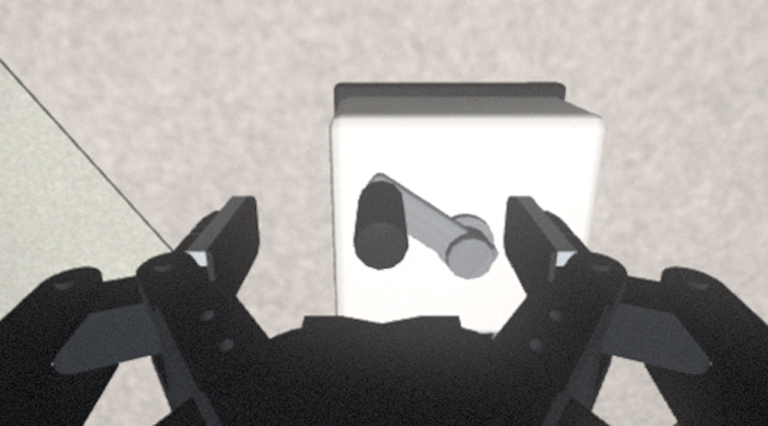

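Knob centred between the jaws, top disc at (381,247), and the pads lie alongside it. Closing.

Request:
play_rows:
  rows:
    - [0.5,[0,0,0],[0,0,0]]
    - [0.8,[0,0,0],[0,0,0]]
    - [1,[0,0,0],[0,0,0]]
    - [1,[0,0,0],[0,0,0]]
    - [1,[0,0,0],[0,0,0]]
    - [1,[0,0,0],[0,0,0]]
  newtons: 25

```text
time: 6.6
ee_pos: [0.5142, 0.2087, 0.0569]
tcp_rot: [-179.7, -0.3, -19.4]
wrist_force: [-0.0, -0.2, -1.1]
opening: 0.017
```

Run:
```python
from h import *
p=camera("wrist");a=camera("scene");crop(p,"w9.png",150,170,200,150,4);crop(a,"s9.png",300,110,80,80,8)
o=get_obs();print(o["ee_pos"],o["tcp_rot"],o["opening"],o["wrist_force"],o["torque"])
```

```text
[0.51420909 0.20873233 0.05686115] [-179.67821768   -0.28650575  -19.40184399] 0.01685086230058061 [-0.44122    -1.03426418  0.3082089 ] [0.02816748 0.08967883 0.02943013]
```

View pics/w9.png

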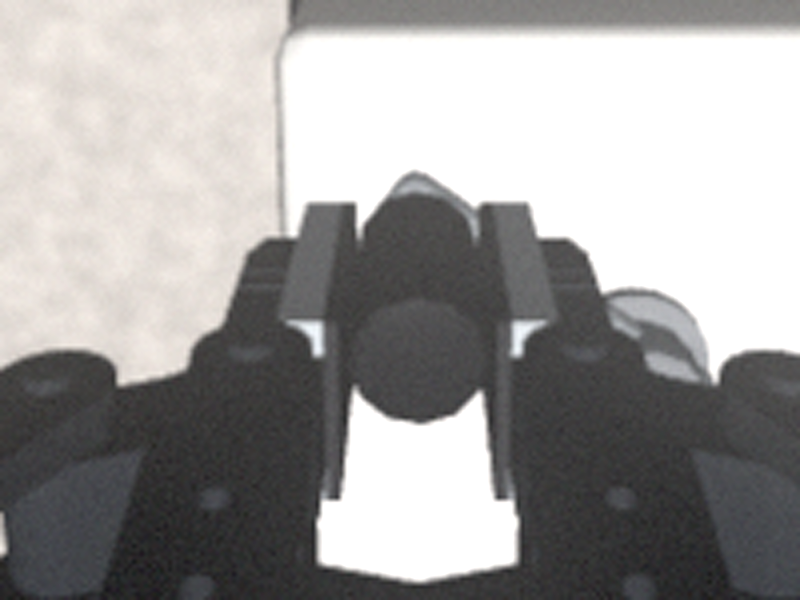

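View pics/s9.png

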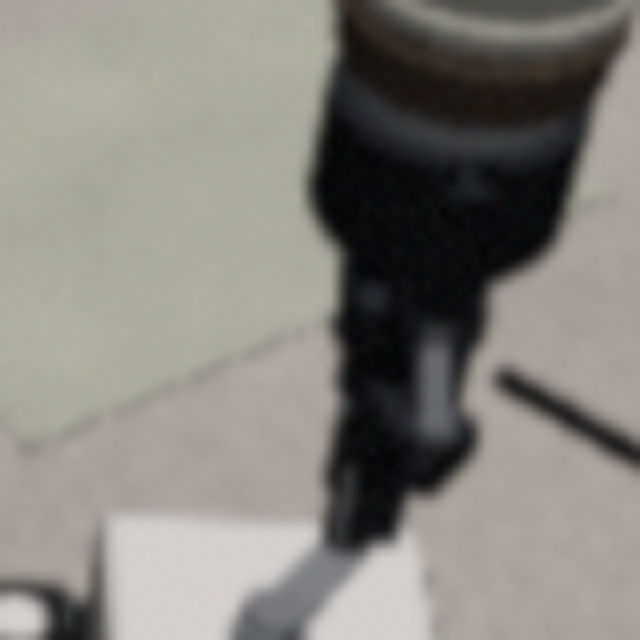

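```bash
cat >> h.py <<'E'
def wind(c,n,step,rad=.045,zt=None,th0=None):
    o=get_obs(); p=np.array(o["ee_pos"]); M=R.from_euler('xyz',o["tcp_rot"],degrees=True)
    th=np.degrees(np.arctan2(p[1]-c[1],p[0]-c[0])) if th0 is None else th0
    print("t",round(o["time"],2),"p",p.round(4),"rot",np.round(o["tcp_rot"],1),"th",round(th,1),"r",round(1e3*np.hypot(*(p[:2]-c)),1),"F",np.round(o["wrist_force"],1),"open",round(o["opening"],4))
    f=np.array(o["wrist_force"])[:2];t=np.radians(th); print("tangential(cw resist +)",round(float(-f@[np.sin(t),-np.cos(t)]),2),"radial out",round(float(f@[np.cos(t),np.sin(t)]),2))
    q=p.copy(); res=[]
    for i in range(1,n+1):
        a=np.radians(th-step*i); g=np.array([c[0]+rad*np.cos(a),c[1]+rad*np.sin(a),p[2] if zt is None else p[2]+(zt-p[2])*i/n])
        d=M.inv().apply(g-q)*100; q=g
        res.append([round(float(x),2) for x in d])
    rv=(M.inv()*R.from_euler('xyz',[180,0,-19.4],degrees=True)).as_rotvec(degrees=True)
    print("fix rot",rv.round(2))
    for r in res: print(r)
E
python3 - <<'E'
from h import *
wind([.5403,.172],6,6,zt=.055)
E
```

```text
t 6.7 p [0.5142 0.2087 0.0569] rot [-179.7   -0.3  -19.4] th 125.4 r 45.1 F [-0.4 -1.   0.3] open 0.0169
tangential(cw resist +) 0.96 radial out -0.59
fix rot [-0.32 -0.29 -0.  ]
[0.3, -0.37, 0.03]
[0.33, -0.34, 0.03]
[0.36, -0.3, 0.03]
[0.39, -0.26, 0.03]
[0.42, -0.22, 0.03]
[0.44, -0.17, 0.03]
```

Request:
play_rows:
  rows:
    - [1,[0.3,-0.37,0.05],[-0.3,-0.3,0]]
    - [1,[0.33,-0.34,0.05],[0,0,0]]
    - [1,[0.36,-0.3,0.05],[0,0,0]]
    - [1,[0.39,-0.26,0.05],[0,0,0]]
    - [1,[0.42,-0.22,0.05],[0,0,0]]
    - [1,[0.44,-0.17,0.05],[0,0,0]]

```text
time: 7.3
ee_pos: [0.5448, 0.2161, 0.0565]
tcp_rot: [179.9, -0.3, -19.5]
wrist_force: [-1.6, -5.9, 7.7]
opening: 0.0168
```

Run:
```python
from h import *
wind([.5403,.172],8,7)
```

```text
t 7.3 p [0.5448 0.2161 0.0565] rot [179.9  -0.3 -19.5] th 84.2 r 44.4 F [-1.6 -5.9  7.7] open 0.0168
tangential(cw resist +) 0.95 radial out -6.04
fix rot [ 0.08 -0.28 -0.07]
[0.53, -0.16, 0.0]
[0.55, -0.03, 0.0]
[0.55, 0.04, 0.0]
[0.54, 0.1, 0.0]
[0.52, 0.17, 0.0]
[0.5, 0.23, 0.0]
[0.47, 0.29, 0.0]
[0.43, 0.34, 0.0]
```

Run:
```python
from h import *
wind([.5400,.1705],8,7)
```

```text
t 7.3 p [0.5448 0.2161 0.0565] rot [179.9  -0.3 -19.5] th 84.0 r 45.9 F [-1.6 -5.9  7.7] open 0.0168
tangential(cw resist +) 0.93 radial out -6.05
fix rot [ 0.08 -0.28 -0.07]
[0.56, -0.01, 0.0]
[0.55, -0.03, 0.0]
[0.55, 0.04, 0.0]
[0.54, 0.1, 0.0]
[0.52, 0.17, 0.0]
[0.5, 0.23, 0.0]
[0.47, 0.29, 0.0]
[0.43, 0.35, 0.0]
```

Request:
play_rows:
  rows:
    - [1,[0.5,0,-0.05],[0,-0.3,0]]
    - [1,[0.49,0,0],[0,0,0]]
    - [1,[0.49,0.04,0],[0,0,0]]
    - [1,[0.48,0.1,0],[0,0,0]]
    - [1,[0.46,0.16,0],[0,0,0]]
    - [1,[0.44,0.21,0],[0,0,0]]
    - [1,[0.41,0.26,0],[0,0,0]]
    - [1,[0.38,0.31,0],[0,0,0]]

```text
time: 8.1
ee_pos: [0.5785, 0.193, 0.0567]
tcp_rot: [179.9, 0.1, -19.4]
wrist_force: [-1.7, -0.3, 2.7]
opening: 0.0169
```

Run:
```python
from h import *
wind([.5400,.1705],9,7)
```

```text
t 8.1 p [0.5785 0.193  0.0567] rot [ 1.799e+02  1.000e-01 -1.940e+01] th 30.3 r 44.6 F [-1.7 -0.3  2.7] open 0.0169
tangential(cw resist +) 0.65 radial out -1.62
fix rot [ 0.06  0.09 -0.04]
[0.42, 0.35, -0.0]
[0.35, 0.43, -0.0]
[0.29, 0.46, 0.0]
[0.23, 0.5, 0.0]
[0.17, 0.52, 0.0]
[0.11, 0.54, 0.0]
[0.04, 0.55, 0.0]
[-0.03, 0.55, 0.0]
[-0.09, 0.54, 0.0]
```

Request:
play_rows:
  rows:
    - [1,[0.38,0.32,0],[0,0,0]]
    - [1,[0.32,0.39,0],[0,0,0]]
    - [1,[0.26,0.41,0],[0,0,0]]
    - [1,[0.21,0.45,0],[0,0,0]]
    - [1,[0.15,0.47,0],[0,0,0]]
    - [1,[0.1,0.49,0],[0,0,0]]
    - [1,[0.04,0.5,0],[0,0,0]]
    - [1,[-0.03,0.5,0],[0,0,0]]
    - [1,[-0.08,0.49,0],[0,0,0]]

```text
time: 9.0
ee_pos: [0.5774, 0.1474, 0.0567]
tcp_rot: [-180.0, 0.2, -19.4]
wrist_force: [-2.7, 2.9, 3.0]
opening: 0.0168
```

Run:
```python
from h import *
wind([.5400,.1705],12,8)
```

```text
t 9.0 p [0.5774 0.1474 0.0567] rot [-180.     0.2  -19.4] th -31.7 r 43.9 F [-2.7  2.9  3. ] open 0.0168
tangential(cw resist +) 1.09 radial out -3.83
fix rot [-0.02  0.18 -0.01]
[-0.07, 0.63, 0.0]
[-0.26, 0.57, 0.0]
[-0.34, 0.53, 0.0]
[-0.41, 0.48, 0.0]
[-0.47, 0.42, 0.0]
[-0.52, 0.35, 0.0]
[-0.57, 0.27, 0.0]
[-0.6, 0.19, 0.0]
[-0.62, 0.11, 0.0]
[-0.63, 0.02, 0.0]
[-0.62, -0.07, 0.0]
[-0.61, -0.15, 0.0]
```

Run:
```python
from h import *
wind([.5393,.1705],12,7.3,rad=.0443)
```

```text
t 9.0 p [0.5774 0.1474 0.0567] rot [-180.     0.2  -19.4] th -31.2 r 44.5 F [-2.7  2.9  3. ] open 0.0168
tangential(cw resist +) 1.12 radial out -3.82
fix rot [-0.02  0.18 -0.01]
[-0.17, 0.54, 0.0]
[-0.22, 0.52, 0.0]
[-0.28, 0.49, 0.0]
[-0.34, 0.45, 0.0]
[-0.4, 0.4, 0.0]
[-0.44, 0.35, 0.0]
[-0.48, 0.29, 0.0]
[-0.52, 0.22, 0.0]
[-0.54, 0.16, 0.0]
[-0.56, 0.09, 0.0]
[-0.56, 0.02, 0.0]
[-0.56, -0.06, 0.0]
```

Request:
play_rows:
  rows:
    - [1,[-0.17,0.52,0],[0,0,0]]
    - [1,[-0.22,0.49,0],[0,0,0]]
    - [1,[-0.27,0.46,0],[0,0,0]]
    - [1,[-0.33,0.42,0],[0,0,0]]
    - [1,[-0.38,0.38,0],[0,0,0]]
    - [1,[-0.42,0.33,0],[0,0,0]]
    - [1,[-0.46,0.27,0],[0,0,0]]
    - [1,[-0.49,0.21,0],[0,0,0]]
    - [1,[-0.51,0.15,0],[0,0,0]]
    - [1,[-0.53,0.08,0],[0,0,0]]
    - [1,[-0.53,0.02,0],[0,0,0]]
    - [1,[-0.53,-0.06,0],[0,0,0]]

```text
time: 10.2
ee_pos: [0.5199, 0.1305, 0.057]
tcp_rot: [-179.9, -0.3, -19.5]
wrist_force: [7.4, -0.4, -1.1]
opening: 0.0166
```

Run:
```python
from h import *
wind([.5393,.1705],12,7.3,rad=.0443)
```

```text
t 10.2 p [0.5199 0.1305 0.057 ] rot [-179.9   -0.3  -19.5] th -115.9 r 44.4 F [ 7.4 -0.4 -1.1] open 0.0166
tangential(cw resist +) 6.87 radial out -2.86
fix rot [-0.13 -0.3  -0.07]
[-0.55, -0.11, -0.0]
[-0.54, -0.17, -0.0]
[-0.51, -0.24, -0.0]
[-0.48, -0.3, -0.0]
[-0.44, -0.36, -0.0]
[-0.39, -0.41, -0.0]
[-0.33, -0.46, -0.0]
[-0.27, -0.49, -0.0]
[-0.21, -0.52, 0.0]
[-0.14, -0.55, 0.0]
[-0.07, -0.56, 0.0]
[0.0, -0.56, 0.0]
```

Pull of about 7 N felt, so the ribbon is under load now. It should last one turn.

Request:
play_rows:
  rows:
    - [1,[-0.54,-0.11,0],[0,-0.3,0]]
    - [1,[-0.53,-0.17,0],[0,0,0]]
    - [1,[-0.5,-0.24,0],[0,0,0]]
    - [1,[-0.47,-0.3,0],[0,0,0]]
    - [1,[-0.43,-0.36,0],[0,0,0]]
    - [1,[-0.38,-0.4,0],[0,0,0]]
    - [1,[-0.32,-0.45,0],[0,0,0]]
    - [1,[-0.26,-0.48,0],[0,0,0]]
    - [1,[-0.2,-0.51,0],[0,0,0]]
    - [1,[-0.14,-0.53,0],[0,0,0]]
    - [1,[-0.07,-0.54,0],[0,0,0]]

```text
time: 11.3
ee_pos: [0.4942, 0.1681, 0.0566]
tcp_rot: [178.4, -0.8, -20.1]
wrist_force: [-7.5, -7.0, 7.8]
opening: 0.017
```

Run:
```python
from h import *
wind([.5393,.1705],12,7.3,rad=.0443)
```

```text
t 11.3 p [0.4942 0.1681 0.0566] rot [178.4  -0.8 -20.1] th -177.0 r 45.1 F [-7.5 -7.   7.8] open 0.017
tangential(cw resist +) 6.56 radial out 7.82
fix rot [ 1.58 -0.78 -0.69]
[-0.11, -0.56, -0.02]
[-0.12, -0.55, -0.02]
[-0.05, -0.56, -0.02]
[0.02, -0.56, -0.02]
[0.1, -0.56, -0.01]
[0.17, -0.54, -0.01]
[0.23, -0.51, -0.01]
[0.3, -0.48, -0.01]
[0.35, -0.44, -0.01]
[0.41, -0.39, -0.01]
[0.45, -0.34, -0.0]
[0.49, -0.27, -0.0]
```

Run:
```python
from h import *
wind([.5385,.170],10,7.5,rad=.045)
```

```text
t 11.3 p [0.4942 0.1681 0.0566] rot [178.4  -0.8 -20.1] th -177.6 r 44.3 F [-7.5 -7.   7.8] open 0.017
tangential(cw resist +) 6.64 radial out 7.75
fix rot [ 1.58 -0.78 -0.69]
[-0.25, -0.53, -0.02]
[-0.11, -0.58, -0.02]
[-0.04, -0.59, -0.02]
[0.04, -0.59, -0.02]
[0.11, -0.58, -0.01]
[0.19, -0.56, -0.01]
[0.26, -0.53, -0.01]
[0.33, -0.49, -0.01]
[0.39, -0.44, -0.01]
[0.44, -0.39, -0.0]
```

Request:
play_rows:
  rows:
    - [1,[-0.25,-0.53,-0.05],[0.6,-0.3,-0.2]]
    - [1,[-0.11,-0.58,-0.02],[0.5,-0.2,-0.2]]
    - [1,[-0.04,-0.59,0],[0.4,-0.2,-0.2]]
    - [1,[0.04,-0.59,0],[0.3,-0.1,-0.1]]
    - [1,[0.11,-0.58,0],[0.2,0,0]]
    - [1,[0.19,-0.56,0],[0.2,0,0]]
    - [1,[0.26,-0.53,0],[0.2,0,0]]
    - [1,[0.33,-0.49,0],[0.2,0,0]]

```text
time: 12.1
ee_pos: [0.5036, 0.1988, 0.0567]
tcp_rot: [179.6, 0.5, -19.6]
wrist_force: [-11.7, 0.8, 10.2]
opening: 0.0169
```

Run:
```python
from h import *
wind([.5385,.170],10,7.5,rad=.045)
```

```text
t 12.1 p [0.5036 0.1988 0.0567] rot [179.6   0.5 -19.6] th 140.5 r 45.3 F [-11.7   0.8  10.2] open 0.0169
tangential(cw resist +) 6.86 radial out 9.57
fix rot [ 0.43  0.51 -0.24]
[0.26, -0.53, -0.01]
[0.3, -0.5, -0.01]
[0.37, -0.46, -0.01]
[0.42, -0.41, -0.01]
[0.47, -0.35, -0.01]
[0.52, -0.28, -0.01]
[0.55, -0.21, -0.01]
[0.57, -0.14, -0.01]
[0.58, -0.07, -0.01]
[0.59, 0.01, -0.01]
```

Run:
```python
from h import *
wind([.5377,.1705],10,7.5,rad=.045)
```

```text
t 12.1 p [0.5036 0.1988 0.0567] rot [179.6   0.5 -19.6] th 140.4 r 44.3 F [-11.7   0.8  10.2] open 0.0169
tangential(cw resist +) 6.88 radial out 9.55
fix rot [ 0.43  0.51 -0.24]
[0.17, -0.56, -0.01]
[0.31, -0.5, -0.01]
[0.37, -0.46, -0.01]
[0.43, -0.41, -0.01]
[0.47, -0.35, -0.01]
[0.52, -0.28, -0.01]
[0.55, -0.21, -0.01]
[0.57, -0.14, -0.01]
[0.59, -0.06, -0.01]
[0.59, 0.01, -0.01]
```

Request:
play_rows:
  rows:
    - [1,[0.17,-0.56,-0.05],[0.3,0.3,-0.2]]
    - [1,[0.31,-0.5,-0.03],[0.2,0.2,-0.1]]
    - [1,[0.37,-0.46,0],[0.2,0.2,0]]
    - [1,[0.43,-0.41,0],[0.1,0.2,0]]
    - [1,[0.47,-0.35,0],[0.1,0.2,0]]
    - [1,[0.52,-0.28,0],[0,0.2,0]]
    - [1,[0.55,-0.21,0],[0,0.2,0]]
    - [1,[0.57,-0.14,0],[0,0.2,0]]
    - [1,[0.58,-0.06,0],[0,0.2,0]]
    - [1,[0.58,0.01,0],[0,0.2,0]]

```text
time: 13.1
ee_pos: [0.5361, 0.2157, 0.057]
tcp_rot: [-180.0, 0.4, -18.9]
wrist_force: [-7.6, 15.4, 4.4]
opening: 0.0173
```

Run:
```python
from h import *
wind([.5385,.1705],10,7.5,rad=.045)
```

```text
t 13.1 p [0.5361 0.2157 0.057 ] rot [-180.     0.4  -18.9] th 93.0 r 45.2 F [-7.6 15.4  4.4] open 0.0173
tangential(cw resist +) 6.8 radial out 15.8
fix rot [-0.04  0.39  0.52]
[0.57, -0.16, -0.0]
[0.58, -0.11, -0.0]
[0.59, -0.03, -0.0]
[0.59, 0.04, -0.0]
[0.58, 0.12, -0.0]
[0.56, 0.2, -0.0]
[0.53, 0.27, -0.0]
[0.49, 0.33, -0.0]
[0.44, 0.39, -0.0]
[0.38, 0.45, -0.0]
```

Run:
```python
from h import *
p=camera("wrist");crop(p,"w10.png",150,170,200,150,4)
wind([.5385,.172],10,7.5,rad=.045)
```

```text
t 13.15 p [0.5367 0.2157 0.057 ] rot [-179.9    0.4  -18.9] th 92.4 r 43.8 F [-7.1 15.   3. ] open 0.0168
tangential(cw resist +) 6.45 radial out 15.28
fix rot [-0.07  0.37  0.52]
[0.52, -0.29, -0.0]
[0.58, -0.1, -0.0]
[0.59, -0.03, -0.0]
[0.59, 0.05, -0.0]
[0.57, 0.13, -0.0]
[0.55, 0.2, -0.0]
[0.52, 0.27, -0.0]
[0.48, 0.34, -0.0]
[0.43, 0.4, -0.0]
[0.38, 0.45, -0.0]
```

View pics/w10.png

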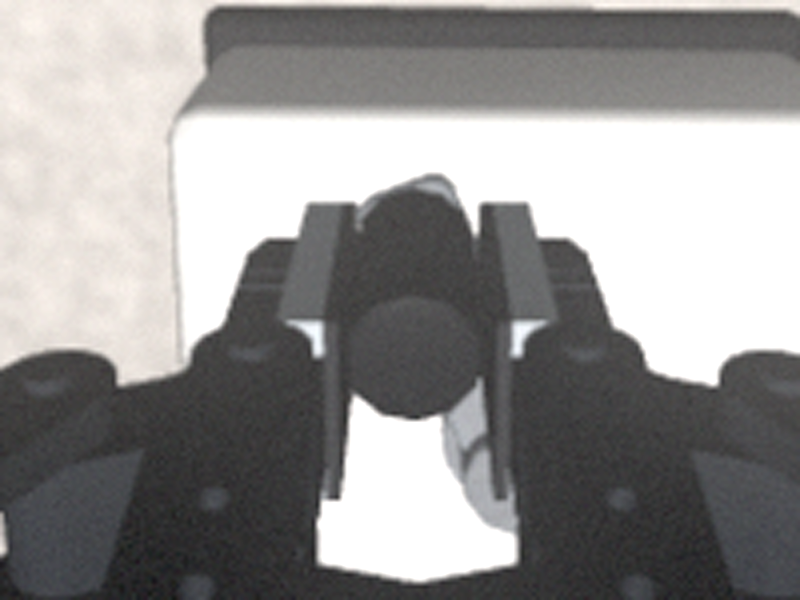

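Request:
play_rows:
  rows:
    - [1,[0.52,-0.25,0],[0,0.3,0.3]]
    - [1,[0.58,-0.1,0],[0,0.2,0.2]]
    - [1,[0.59,-0.03,0],[0,0.2,0.2]]
    - [1,[0.59,0.05,0],[0,0.1,0.1]]
    - [1,[0.57,0.13,0],[0,0.1,0]]
    - [1,[0.55,0.2,0],[0,0.1,0]]
    - [1,[0.52,0.27,0],[0,0.1,0]]
    - [1,[0.48,0.34,0],[0,0.1,0]]
    - [1,[0.43,0.4,0],[0,0.1,0]]

```text
time: 14.05
ee_pos: [0.5703, 0.2034, 0.0573]
tcp_rot: [-179.0, 0.1, -19.0]
wrist_force: [5.0, 15.1, -3.4]
opening: 0.017
```

Run:
```python
from h import *
wind([.5385,.171],8,7.5,rad=.045)
```

```text
t 14.05 p [0.5703 0.2034 0.0573] rot [-1.79e+02  1.00e-01 -1.90e+01] th 45.5 r 45.4 F [ 5.  15.1 -3.4] open 0.017
tangential(cw resist +) 7.07 radial out 14.27
fix rot [-0.97  0.15  0.44]
[0.5, 0.32, -0.01]
[0.47, 0.35, -0.01]
[0.42, 0.41, -0.01]
[0.36, 0.46, -0.01]
[0.3, 0.51, -0.01]
[0.23, 0.54, -0.01]
[0.16, 0.57, -0.01]
[0.08, 0.58, -0.01]
```

Run:
```python
from h import *
wind([.5385,.171],8,5.5,rad=.0455)
```

```text
t 14.05 p [0.5703 0.2034 0.0573] rot [-1.79e+02  1.00e-01 -1.90e+01] th 45.5 r 45.4 F [ 5.  15.1 -3.4] open 0.017
tangential(cw resist +) 7.07 radial out 14.27
fix rot [-0.97  0.15  0.44]
[0.39, 0.2, -0.0]
[0.36, 0.24, -0.01]
[0.34, 0.28, -0.01]
[0.31, 0.31, -0.01]
[0.28, 0.34, -0.01]
[0.25, 0.36, -0.01]
[0.21, 0.38, -0.01]
[0.17, 0.4, -0.01]
```

Request:
play_rows:
  rows:
    - [1,[0.53,0.25,0],[-0.4,0.1,0.2]]
    - [1,[0.48,0.31,0],[-0.3,0.1,0.2]]
    - [1,[0.45,0.37,0],[-0.2,0,0.1]]
    - [1,[0.41,0.41,0],[-0.2,0,0]]
    - [1,[0.37,0.45,0],[-0.2,0,0]]
    - [1,[0.33,0.47,0],[-0.2,0,0]]
    - [1,[0.28,0.5,0],[-0.2,0,0]]
    - [1,[0.22,0.53,0],[-0.2,0,0]]

```text
time: 14.85
ee_pos: [0.5837, 0.1698, 0.0568]
tcp_rot: [179.5, 0.5, -19.0]
wrist_force: [1.4, 6.6, 0.5]
opening: 0.0168
```

Run:
```python
from h import *
wind([.5385,.171],6,5.5,rad=.0455)
```

```text
t 14.85 p [0.5837 0.1698 0.0568] rot [179.5   0.5 -19. ] th -1.5 r 45.2 F [1.4 6.6 0.5] open 0.0168
tangential(cw resist +) 6.67 radial out 1.24
fix rot [0.45 0.53 0.39]
[0.14, 0.41, 0.0]
[0.07, 0.43, 0.0]
[0.03, 0.44, 0.0]
[-0.01, 0.44, 0.0]
[-0.06, 0.43, 0.0]
[-0.1, 0.43, 0.0]
```

Much less side force. I'm at −361° and the pull could vanish from about −391° on, so shorter calls from here.

Request:
play_rows:
  rows:
    - [1,[0.18,0.53,0],[0.1,0.2,0.2]]
    - [1,[0.1,0.56,0],[0,0.2,0.2]]
    - [1,[0.04,0.57,0],[0,0.1,0]]
    - [1,[-0.02,0.57,0],[0,0.1,0]]
    - [1,[-0.08,0.56,0],[0,0.1,0]]
    - [1,[-0.13,0.55,0],[0,0,0]]

```text
time: 15.45
ee_pos: [0.5735, 0.1421, 0.0569]
tcp_rot: [-179.9, -0.2, -19.2]
wrist_force: [3.2, 6.7, -0.7]
opening: 0.0166
```

Run:
```python
from h import *
wind([.5385,.171],5,5.5,rad=.0452)
```

```text
t 15.45 p [0.5735 0.1421 0.0569] rot [-179.9   -0.2  -19.2] th -39.6 r 45.4 F [ 3.2  6.7 -0.7] open 0.0166
tangential(cw resist +) 7.16 radial out -1.79
fix rot [-0.1  -0.21  0.2 ]
[-0.19, 0.39, -0.0]
[-0.21, 0.38, -0.0]
[-0.24, 0.36, -0.0]
[-0.28, 0.33, -0.0]
[-0.31, 0.31, -0.0]
```

Request:
play_rows:
  rows:
    - [1,[-0.24,0.51,0],[0,-0.2,0.2]]
    - [1,[-0.27,0.49,0],[0,0,0]]
    - [1,[-0.31,0.47,0],[0,0,0]]
    - [1,[-0.36,0.43,0],[0,0,0]]
    - [1,[-0.4,0.4,0],[0,0,0]]

```text
time: 15.95
ee_pos: [0.5518, 0.128, 0.0569]
tcp_rot: [-179.5, -0.2, -19.3]
wrist_force: [5.6, 8.2, -1.1]
opening: 0.0171
```

Run:
```python
from h import *
wind([.5385,.171],5,5.5,rad=.0452)
```

```text
t 15.95 p [0.5518 0.128  0.0569] rot [-179.5   -0.2  -19.3] th -72.8 r 45.0 F [ 5.6  8.2 -1.1] open 0.0171
tangential(cw resist +) 7.81 radial out -6.12
fix rot [-0.46 -0.21  0.09]
[-0.35, 0.25, -0.0]
[-0.38, 0.21, -0.0]
[-0.4, 0.17, -0.0]
[-0.41, 0.13, -0.0]
[-0.42, 0.09, -0.0]
```

Request:
play_rows:
  rows:
    - [1,[-0.47,0.28,0],[-0.3,-0.2,0]]
    - [1,[-0.5,0.23,0],[-0.2,0,0]]
    - [1,[-0.52,0.18,0],[0,0,0]]
    - [1,[-0.53,0.14,0],[0,0,0]]

```text
time: 16.35
ee_pos: [0.5283, 0.1271, 0.0568]
tcp_rot: [180.0, -0.0, -19.3]
wrist_force: [3.1, 8.3, -1.0]
opening: 0.017
```

Run:
```python
from h import *
wind([.5385,.171],5,5.5,rad=.0452)
```

```text
t 16.35 p [0.5283 0.1271 0.0568] rot [180.   -0.  -19.3] th -103.1 r 45.0 F [ 3.1  8.3 -1. ] open 0.017
tangential(cw resist +) 1.18 radial out -8.82
fix rot [ 0.04 -0.02  0.1 ]
[-0.43, 0.04, -0.0]
[-0.43, -0.02, -0.0]
[-0.43, -0.06, -0.0]
[-0.42, -0.1, -0.0]
[-0.41, -0.14, -0.0]
```

Request:
play_rows:
  rows:
    - [1,[-0.4,0,0],[0,0,0]]
    - [1,[-0.4,-0.05,0],[0,0,0]]
    - [1,[0,0,0],[0,0,0]]
    - [1,[0,0,0],[0,0,0]]

```text
time: 16.75
ee_pos: [0.5192, 0.1307, 0.0568]
tcp_rot: [179.9, -0.0, -19.3]
wrist_force: [1.9, 2.4, 0.6]
opening: 0.0169
```

Run:
```python
from h import *
wind([.5385,.171],1,5.5,rad=.0452)
p=camera("wrist");crop(p,"w11.png",100,130,300,254,2.5)
```

```text
t 16.75 p [0.5192 0.1307 0.0568] rot [179.9  -0.  -19.3] th -115.6 r 44.7 F [1.9 2.4 0.6] open 0.0169
tangential(cw resist +) 0.71 radial out -3.02
fix rot [ 0.05 -0.02  0.13]
[-0.43, -0.02, -0.0]
```

View pics/w11.png

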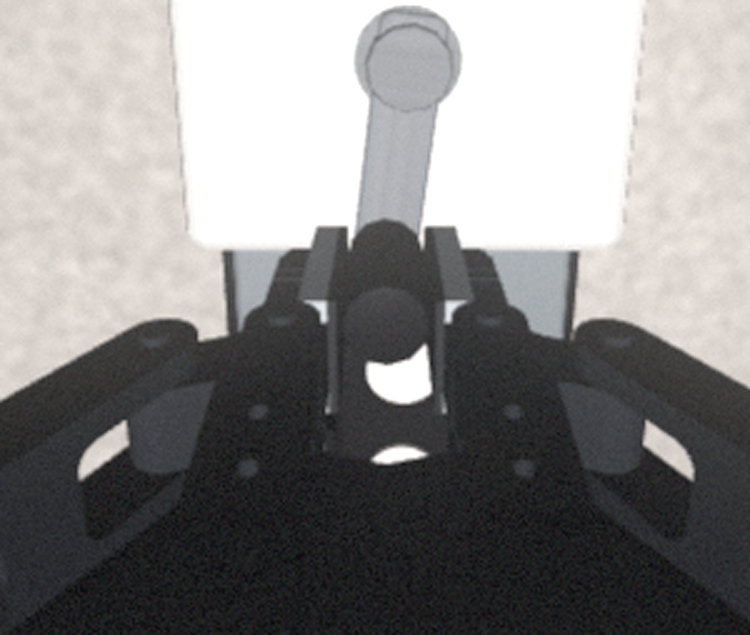

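Pull is gone: 0.7 N tangential now against about 7 N before, and steady with the hand at rest. I release, rise and move over the cassette.

Request:
play_rows:
  rows:
    - [0.5,[0,0,0],[0,0,0]]
    - [0,[0,0,0],[0,0,0]]
    - [0,[0,0,0],[0,0,0]]
    - [0,[0,0,0],[0,0,0]]
    - [0,[0,0,0],[0,0,0]]
    - [0,[0,0,0],[0,0,0]]
    - [0,[0,0,-2],[0,0,0]]
    - [0,[0,0,-3],[0,0,0]]
    - [0,[0,0,-3],[0,0,0]]
    - [0,[0,0,0],[0,0,0]]

```text
time: 17.8
ee_pos: [0.5176, 0.129, 0.1371]
tcp_rot: [179.6, 0.2, -19.3]
wrist_force: [0.3, -0.6, 0.8]
opening: 0.0853
```

Run:
```python
from h import *
o=get_obs();print(o["ee_pos"],o["tcp_rot"],o["opening"],o["wrist_force"],o["time"])
plan([.504,.072,.13],-19.6,3)
```

```text
[0.51755743 0.12900423 0.1371194 ] [179.62536663   0.24653568 -19.34803222] 0.08529793611453565 [ 0.32147057 -0.60496135  0.77373574] 17.8
([0.2, 1.94, 0.25], [0.13, 0.08, 0.08])
([0.21, 1.94, 0.25], [0.13, 0.08, 0.08])
([0.21, 1.94, 0.24], [0.13, 0.08, 0.08])
```

Request:
play_rows:
  rows:
    - [0,[0.2,1.9,0.2],[0.1,0.1,0.1]]
    - [0,[0.2,1.9,0.2],[0.1,0.1,0.1]]
    - [0,[0.2,1.9,0.2],[0.1,0.1,0.1]]
    - [0,[0,0,0],[0,0,0]]
    - [0,[0,0,0],[0,0,0]]

```text
time: 18.3
ee_pos: [0.5042, 0.0721, 0.1303]
tcp_rot: [180.0, -0.1, -19.6]
wrist_force: [-0.0, -0.2, -1.1]
opening: 0.085
```

Run:
```python
from h import *
p=camera("wrist");o=get_obs();print(o["ee_pos"],o["tcp_rot"],o["time"])
crop(p,"w12.png",0,0,512,384,1.5)
print(proj(p,[[.511,.0902,.064],[.4993,.0583,.064]])*1.5)
b=camera("top");crop(b,"t12.png",150,150,100,85,7)
```

```text
[0.50414649 0.07221527 0.13033982] [ 1.79947670e+02 -9.04838404e-02 -1.95871376e+01] 18.35
[[381.25546911 253.25685235]
 [380.73802493 308.22029856]]
```

View pics/w12.png

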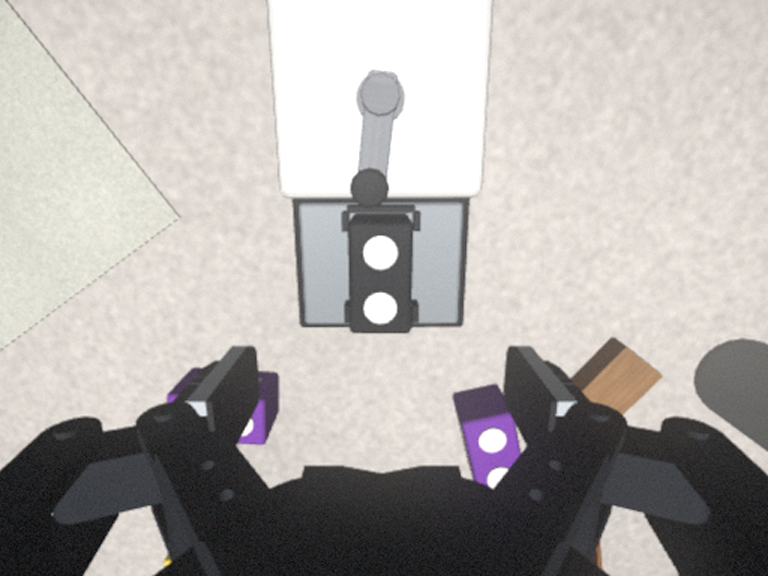

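Request:
play_rows:
  rows:
    - [0,[0,0,2.5],[0,0,0]]
    - [0,[0,0,2.5],[0,0,0]]
    - [0,[0,0,2.5],[0,0,0]]
    - [0,[0,0,1.5],[0,0,0]]
    - [0,[0,0,0.5],[0,0,0]]
    - [0,[0,0,0],[0,0,0]]

```text
time: 19.0
ee_pos: [0.5059, 0.0764, 0.0325]
tcp_rot: [-180.0, -0.2, -19.3]
wrist_force: [-0.5, -0.4, 0.3]
opening: 0.0856
```

Run:
```python
from h import *
p=camera("wrist");o=get_obs();print(o["ee_pos"],o["tcp_rot"],o["time"],o["wrist_force"])
crop(p,"w13.png",0,0,512,384,1.5)
a=camera("scene");crop(a,"s13.png",265,110,100,100,7)
plan([.504,.072,.012],-19.6,1)
```

```text
[0.50612295 0.07635924 0.03298175] [-179.9573324    -0.1926723   -19.30406825] 19.05 [-0.18553143  0.5186326  -0.22616581]
([-0.1, 0.49, 2.16], [-0.06, -0.24, 0.29])
```

View pics/w13.png

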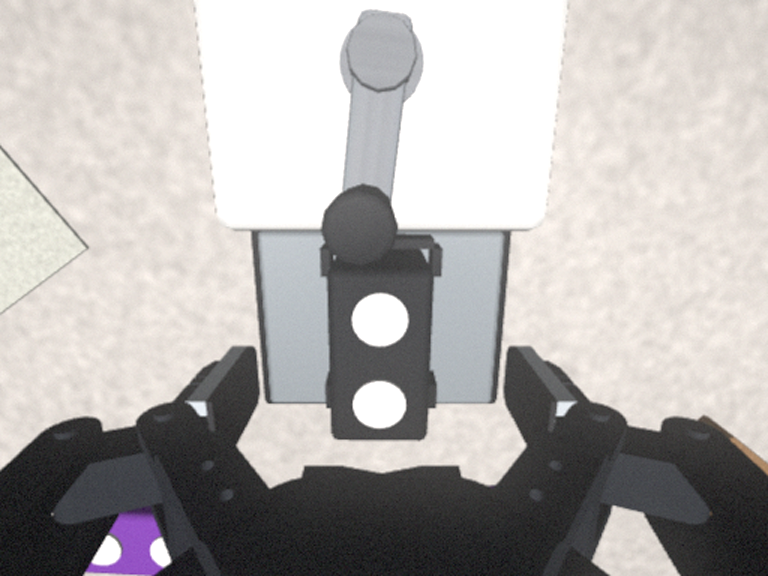

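View pics/s13.png

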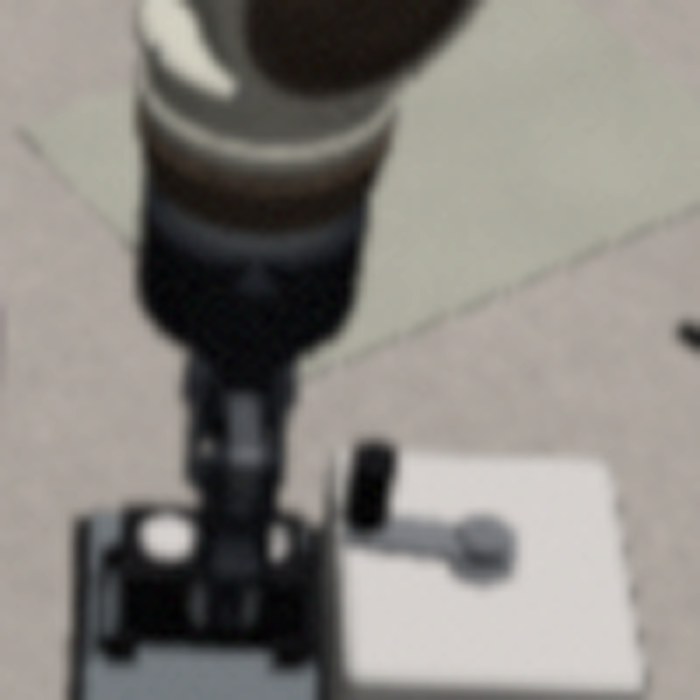

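Request:
play_rows:
  rows:
    - [0,[-0.1,0.3,1],[0,-0.2,0.2]]
    - [0,[0,0.2,0.9],[0,0,0]]
    - [0,[0,0,0],[0,0,0]]
    - [0,[0,0,0],[0,0,0]]

```text
time: 19.5
ee_pos: [0.5052, 0.0717, 0.0151]
tcp_rot: [-179.8, -0.2, -19.5]
wrist_force: [0.4, 0.2, -0.3]
opening: 0.0852
```

Run:
```python
from h import *
p=camera("wrist");o=get_obs();print(o["ee_pos"],o["tcp_rot"],o["time"],o["wrist_force"])
crop(p,"w14.png",0,0,512,384,1.5)
a=camera("scene");crop(a,"s14.png",265,110,100,100,7)
```

```text
[0.50510083 0.07177224 0.01509519] [-179.84687121   -0.19203882  -19.52685572] 19.55 [-0.59151992  0.00584212  0.31085105]
```

View pics/w14.png

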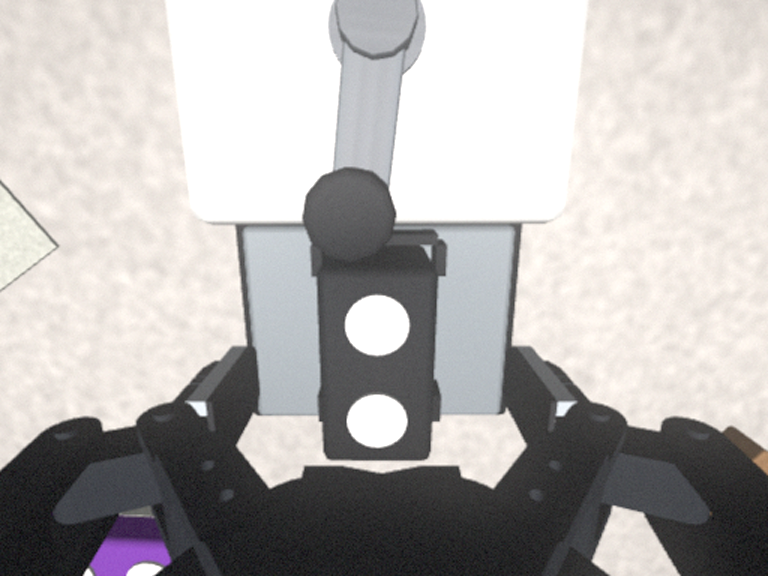

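View pics/s14.png

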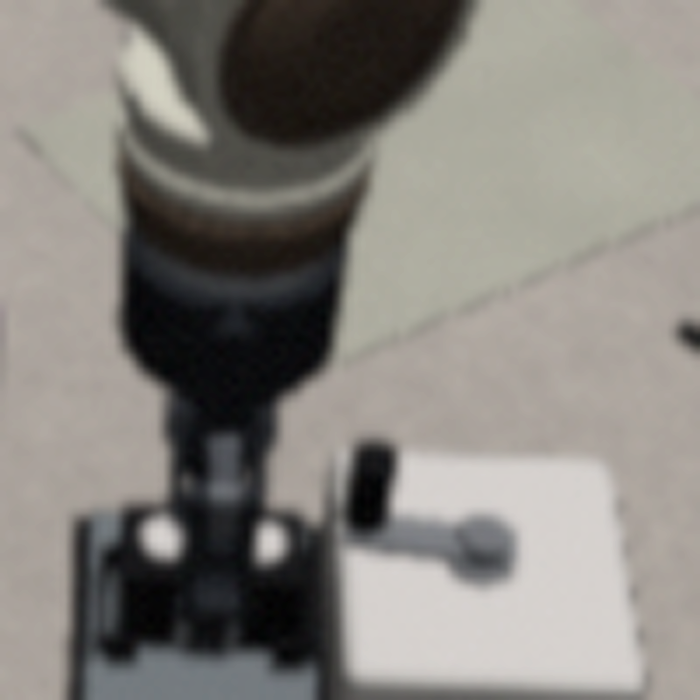

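Request:
play_rows:
  rows:
    - [0,[-0.1,0,0.5],[0,0,0]]
    - [0,[0,0,0],[0,0,0]]
    - [1,[0,0,0],[0,0,0]]
    - [1,[0,0,0],[0,0,0]]
    - [1,[0,0,0],[0,0,0]]
    - [1,[0,0,0],[0,0,0]]
    - [1,[0,0,0],[0,0,0]]
  newtons: 30

```text
time: 20.3
ee_pos: [0.5047, 0.0723, 0.0106]
tcp_rot: [-179.8, -0.3, -19.5]
wrist_force: [-0.4, 0.2, -2.2]
opening: 0.0374
```

Run:
```python
from h import *
p=camera("wrist");o=get_obs();print(o["ee_pos"],o["tcp_rot"],o["time"],o["wrist_force"],o["opening"])
crop(p,"w15.png",0,0,512,384,1.5)
```

```text
[0.50466556 0.07234003 0.01058313] [-179.80946119   -0.26124721  -19.51972475] 20.35 [ 0.02437323 -0.40435296  0.21490637] 0.03750783231551681
```

View pics/w15.png

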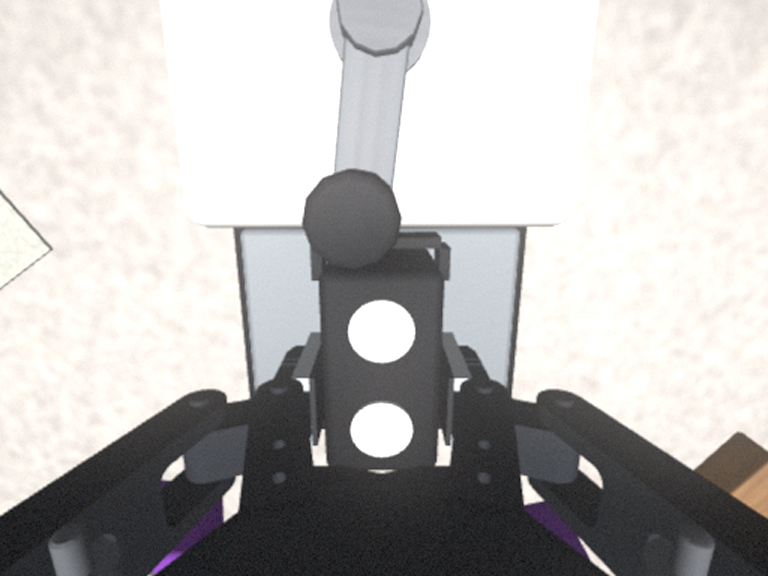

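Request:
play_rows:
  rows:
    - [1,[0,0,-0.7],[0,0,0]]
    - [1,[0,0,-0.8],[0,0,0]]
    - [1,[0,0,-1],[0,0,0]]
    - [1,[0,0,0],[0,0,0]]

```text
time: 20.75
ee_pos: [0.5044, 0.0723, 0.0378]
tcp_rot: [-179.8, -0.2, -19.5]
wrist_force: [-0.1, 0.2, -1.5]
opening: 0.0372
```

Request:
play_rows:
  rows:
    - [1,[0,0,-2],[0,0,0]]
    - [1,[0,0,-2.5],[0,0,0]]
    - [1,[0,0,-2.5],[0,0,0]]
    - [1,[0,0,-2],[0,0,0]]
    - [1,[0,0,0],[0,0,0]]

```text
time: 21.25
ee_pos: [0.5036, 0.0721, 0.1314]
tcp_rot: [-179.8, -0.2, -19.5]
wrist_force: [0.9, -0.3, -1.5]
opening: 0.0373
```

Run:
```python
from h import *
p=camera("wrist");o=get_obs();print(o["ee_pos"],o["tcp_rot"],o["time"],o["wrist_force"],o["opening"])
crop(p,"w16.png",0,0,512,384,1.5)
b=camera("top");crop(b,"t16.png",290,140,120,100,6)
for n,z in(("tray",0),("clip_box",0)):
  for r in spotter.trace(b,n)[:2]:
    m=r["pixels"].astype(np.uint8);rc=cv2.minAreaRect(cv2.findNonZero(m));print(n,r["confidence"],rc,[atz(b,c,.024).round(4).tolist() for c in cv2.boxPoints(rc)],atz(b,rc[0],.024))
```

```text
[0.5031107  0.07201826 0.1298296 ] [-1.79867221e+02 -1.53099128e-01 -1.95153665e+01] 21.3 [ 0.16174292 -0.50257185 -1.91531241] 0.03736833559605227
tray 0.94 ((342.2333984375, 194.45962524414062), (58.60386276245117, 49.13616180419922), 8.61564826965332) [[0.4751, -0.1654, 0.024], [0.6054, -0.1845, 0.024], [0.5848, -0.3383, 0.024], [0.4553, -0.3168, 0.024]] [ 0.52960966 -0.25133408  0.024     ]
clip_box 0.86 ((276.1794128417969, 152.56764221191406), (20.631359100341797, 15.032514572143555), 57.528804779052734) [[0.6515, -0.0433, 0.024], [0.6744, -0.077, 0.024], [0.6272, -0.1073, 0.024], [0.6044, -0.0737, 0.024]] [ 0.63928917 -0.07535957  0.024     ]
```

View pics/w16.png

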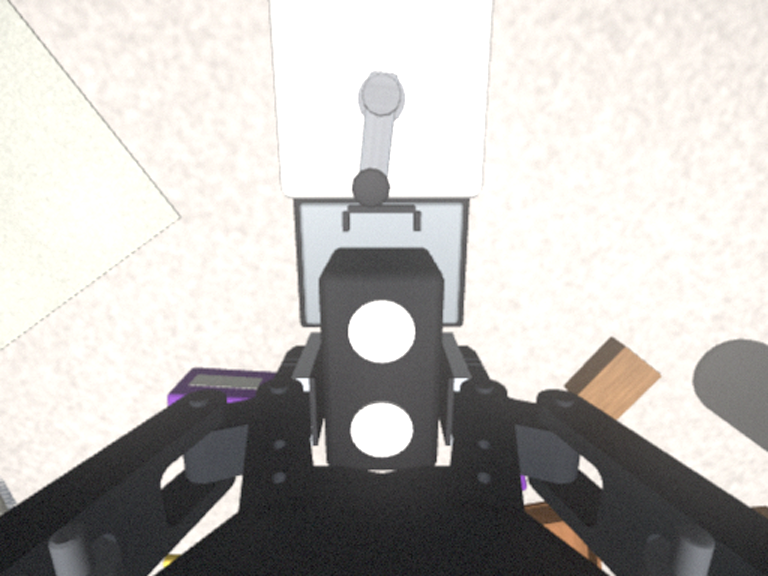

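View pics/t16.png

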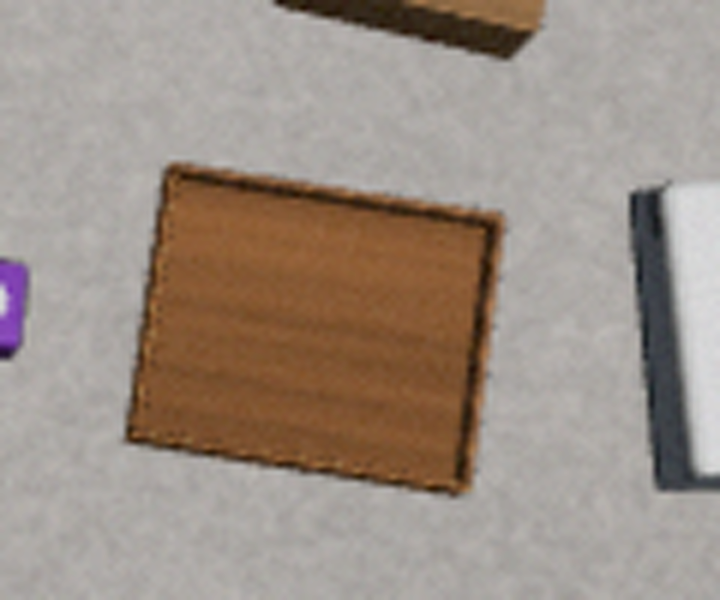

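Run:
```python
from h import *
plan([.530,-.254,.12],-8,11)
```

```text
([1.23, 2.71, 0.06], [-0.0, 0.01, -1.05])
([1.18, 2.73, 0.06], [-0.0, 0.01, -1.05])
([1.13, 2.75, 0.06], [-0.0, 0.01, -1.05])
([1.08, 2.77, 0.06], [-0.0, 0.01, -1.05])
([1.03, 2.79, 0.06], [-0.0, 0.01, -1.05])
([0.98, 2.81, 0.06], [-0.0, 0.01, -1.05])
([0.93, 2.82, 0.06], [-0.0, 0.01, -1.05])
([0.88, 2.84, 0.07], [-0.0, 0.01, -1.05])
([0.82, 2.86, 0.07], [-0.0, 0.01, -1.05])
([0.77, 2.87, 0.07], [-0.0, 0.01, -1.05])
([0.72, 2.88, 0.07], [-0.0, 0.01, -1.05])
```

Request:
play_rows:
  rows:
    - [1,[0.8,1.7,0],[0,0,-1]]
    - [1,[1.2,2.7,0],[0,0,-1]]
    - [1,[1.1,2.7,0],[0,0,-1]]
    - [1,[1.1,2.8,0],[0,0,-1]]
    - [1,[1,2.8,0],[0,0,-1]]
    - [1,[1,2.8,0],[0,0,-1]]
    - [1,[0.9,2.8,0],[0,0,-1]]
    - [1,[0.9,2.8,0],[0,0,-1]]
    - [1,[0.8,2.8,0],[0,0,-1]]
    - [1,[0.8,2.8,0],[0,0,-1]]
    - [1,[0.5,1.7,0],[0,0,-1]]
    - [1,[0,0,0],[0,0,0]]

```text
time: 22.65
ee_pos: [0.5227, -0.2385, 0.1071]
tcp_rot: [-179.8, 1.5, -7.9]
wrist_force: [-0.4, 0.7, -2.1]
opening: 0.0374
```

Run:
```python
from h import *
o=get_obs();print(o["ee_pos"],o["tcp_rot"],o["time"],o["wrist_force"],o["opening"])
plan([.530,-.254,.05],-8,4)
```

```text
[ 0.52270671 -0.23852473  0.10711877] [-179.84601114    1.4692076    -7.89452172] 22.65 [-0.36884164  0.68416132 -2.12788075] 0.03735793273256326
([0.27, 0.36, 1.42], [-0.04, 0.37, 0.03])
([0.26, 0.36, 1.42], [-0.04, 0.37, 0.03])
([0.25, 0.36, 1.42], [-0.04, 0.37, 0.03])
([0.24, 0.36, 1.43], [-0.04, 0.37, 0.03])
```

Request:
play_rows:
  rows:
    - [1,[0.3,0.4,1.4],[0,0.4,0]]
    - [1,[0.3,0.4,1.4],[0,0.4,0]]
    - [1,[0.2,0.4,1.4],[0,0.4,0]]
    - [1,[0.2,0.3,1],[0,0.4,0]]
    - [1,[0,0,0],[0,0,0]]
    - [1,[0,0,0],[0,0,0]]

```text
time: 23.25
ee_pos: [0.5271, -0.2513, 0.0475]
tcp_rot: [-179.6, 0.3, -8.0]
wrist_force: [0.7, -0.6, -0.7]
opening: 0.0377
```

Run:
```python
from h import *
p=camera("wrist");a=camera("scene");o=get_obs();print(o["ee_pos"],o["tcp_rot"],o["time"],o["wrist_force"],o["opening"])
crop(p,"w17.png",0,0,512,384,1.5);crop(a,"s17.png",110,160,130,130,5)
plan([.530,-.254,.01],-8,3)
```

```text
[ 0.52740339 -0.25149636  0.04789718] [-179.65561993    0.23411944   -7.96961334] 23.35 [-0.12336009  1.05333436 -0.80106558] 0.037534489508281824
([0.1, 0.08, 1.26], [-0.11, 0.08, 0.01])
([0.1, 0.08, 1.26], [-0.11, 0.08, 0.01])
([0.1, 0.07, 1.26], [-0.11, 0.08, 0.01])
```

View pics/w17.png

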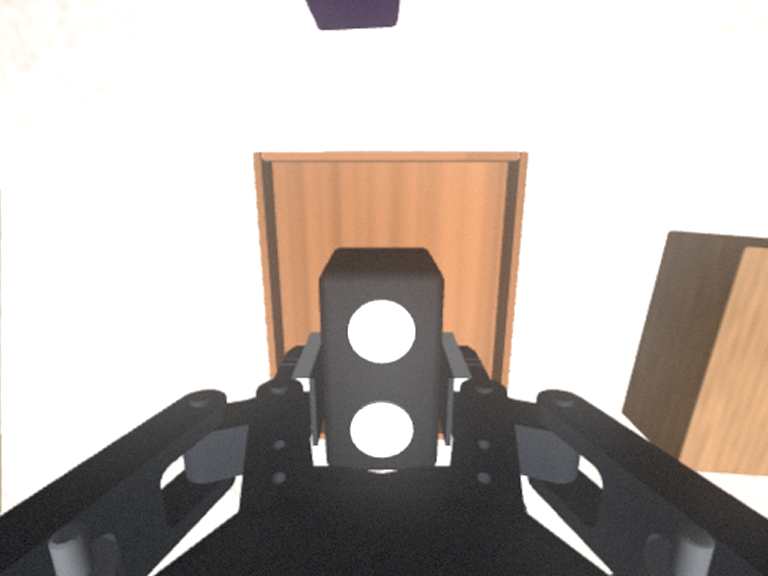

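View pics/s17.png

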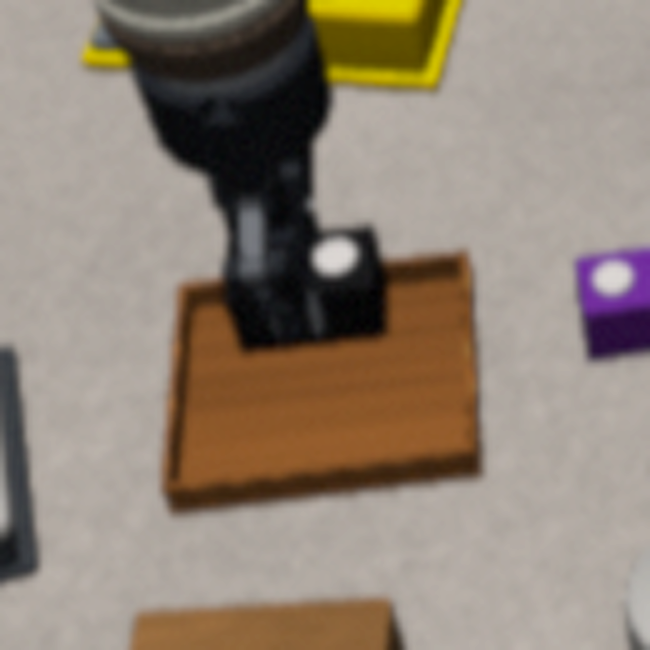

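Request:
play_rows:
  rows:
    - [1,[0.1,0.1,1.2],[-0.1,0.1,0]]
    - [1,[0.1,0.1,1.2],[-0.1,0.1,0]]
    - [1,[0.1,0.1,1],[0,0,0]]
    - [1,[0,0.1,0.5],[0,0,0]]
    - [1,[0,0,0],[0,0,0]]
    - [1,[0,0,0],[0,0,0]]

```text
time: 23.95
ee_pos: [0.5304, -0.2559, 0.006]
tcp_rot: [-179.9, -0.0, -8.0]
wrist_force: [0.3, 0.0, -2.0]
opening: 0.0377
```

Run:
```python
from h import *
o=get_obs();print(o["ee_pos"],o["tcp_rot"],o["time"],o["wrist_force"],o["opening"])
plan([.530,-.254,-.003],-8,3)
```

```text
[ 0.5304207  -0.25586021  0.00602401] [-1.79888442e+02 -2.97775999e-02 -7.95232697e+00] 23.95 [ 0.292203    0.03178706 -1.95726822] 0.037684961354704165
([-0.02, -0.06, 0.3], [-0.04, -0.01, 0.02])
([-0.02, -0.06, 0.3], [-0.04, -0.01, 0.02])
([-0.02, -0.06, 0.3], [-0.04, -0.01, 0.02])
```

Bottom about 11 mm above the tray floor; feel for contact in small steps.

Request:
play_rows:
  rows:
    - [1,[0,0,0.3],[0,0,0]]
    - [1,[0,0,0.3],[0,0,0]]
    - [1,[0,0,0.2],[0,0,0]]
    - [1,[0,0,0],[0,0,0]]

```text
time: 24.35
ee_pos: [0.5309, -0.2562, -0.0017]
tcp_rot: [-179.9, -0.1, -8.0]
wrist_force: [-1.0, -0.2, -1.0]
opening: 0.0377
```

Request:
play_rows:
  rows:
    - [1,[0,0,0.2],[0,0,0]]
    - [1,[0,0,0],[0,0,0]]

```text
time: 24.55
ee_pos: [0.5311, -0.2561, -0.0037]
tcp_rot: [-179.9, -0.1, -8.0]
wrist_force: [0.3, 1.1, -1.6]
opening: 0.0374
```

Request:
play_rows:
  rows:
    - [1,[0,0,0.2],[0,0,0]]
    - [1,[0,0,0],[0,0,0]]

```text
time: 24.75
ee_pos: [0.5314, -0.2563, -0.0052]
tcp_rot: [-179.9, -0.2, -8.0]
wrist_force: [0.5, -0.2, -0.8]
opening: 0.0374
```

Request:
play_rows:
  rows:
    - [1,[0,0,0.15],[0,0,0]]
    - [1,[0,0,0],[0,0,0]]

```text
time: 24.95
ee_pos: [0.5316, -0.2565, -0.005]
tcp_rot: [-180.0, -0.2, -8.0]
wrist_force: [-0.4, -0.6, -1.5]
opening: 0.0375
```

Request:
play_rows:
  rows:
    - [1,[0,0,0.2],[0,0,0]]
    - [1,[0,0,0.2],[0,0,0]]

```text
time: 25.15
ee_pos: [0.5319, -0.2568, -0.0055]
tcp_rot: [180.0, -0.4, -8.0]
wrist_force: [-8.1, 4.3, 21.2]
opening: 0.0379
```

Run:
```python
from h import *
p=camera("wrist");a=camera("scene");o=get_obs();print(o["ee_pos"],o["time"],o["wrist_force"])
crop(a,"s18.png",110,160,130,130,5)
```

```text
[ 0.531893   -0.25670385 -0.00546126] 25.25 [-6.7415479   2.93634062 17.54614661]
```

View pics/s18.png

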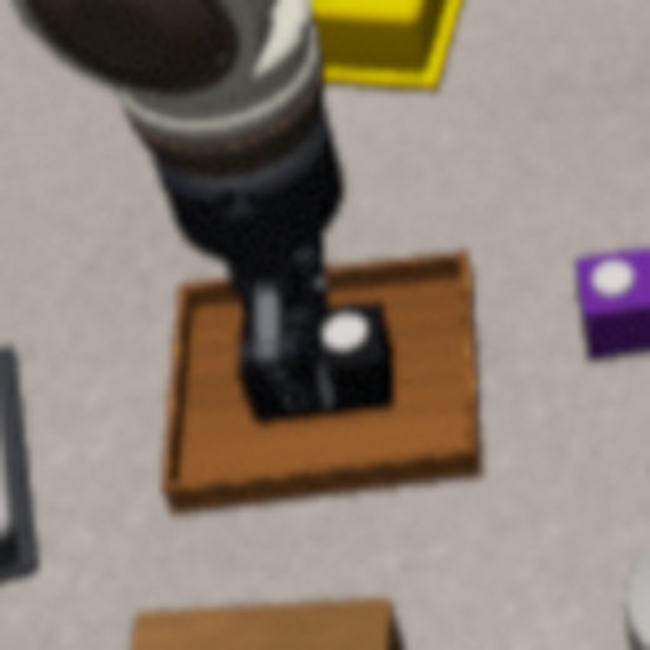

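Firm contact with the floor: 21 N on the last push and no further travel. I ease up, open partly and lift clear.

Request:
play_rows:
  rows:
    - [1,[0,0,-0.05],[0,0,0]]
    - [1,[0,0,0],[0,0,0]]
    - [0.35,[0,0,0],[0,0,0]]
    - [0.35,[0,0,0],[0,0,0]]
    - [0.35,[0,0,0],[0,0,0]]
    - [0.35,[0,0,0],[0,0,0]]
    - [0.35,[0,0,-1],[0,0,0]]
    - [0.35,[0,0,-2],[0,0,0]]
    - [0.35,[0,0,-3],[0,0,0]]
    - [0.35,[0,0,-4],[0,0,0]]
    - [0.35,[0,0,-4],[0,0,0]]
    - [0.35,[0,0,0],[0,0,0]]

```text
time: 26.45
ee_pos: [0.53, -0.256, 0.1417]
tcp_rot: [-180.0, -0.3, -8.0]
wrist_force: [0.0, -0.6, -0.4]
opening: 0.0555
```

Request:
play_rows:
  rows:
    - [0.35,[-4,-2,-2],[0,0,0]]
    - [0.35,[-4,-2,-2],[0,0,0]]
    - [0.35,[-4,-2,-2],[0,0,0]]
    - [0.35,[0,0,0],[0,0,0]]
    - [0.35,[0,0,0],[0,0,0]]

```text
time: 26.95
ee_pos: [0.4162, -0.178, 0.2024]
tcp_rot: [-179.9, -0.2, -8.0]
wrist_force: [-0.3, 0.9, -1.0]
opening: 0.0559
```

Run:
```python
from h import *
a=camera("scene");b=camera("top");o=get_obs();print(o["ee_pos"],o["time"],o["wrist_force"],o["opening"])
crop(a,"s19.png",0,0,512,384,1.5);crop(b,"t19.png",0,0,512,384,1.5)
for p in(a,b):
  for r in spotter.spot_in(p,"cassette"): print(r["point"],r["confidence"])
for t in("stapler","pump_bottle","clip_box","pen","spare_box","pen_pot"):
  for r in spotter.spot_in(b,t)[:1]:print(t,np.round(r["point"],3))
```

```text
[ 0.416574   -0.1783701   0.20195887] 27.05 [ 0.36666223 -0.40061314  0.76775364] 0.055438644836518176
[0.3778, 0.0098, 0.0464] 0.86
[0.5487, -0.0862, 0.0416] 0.7
[0.5448, -0.2536, 0.0468] 0.6
[0.5334, -0.0864, 0.0457] 0.93
[0.3609, 0.0101, 0.0408] 0.61
pump_bottle [ 0.724 -0.109  0.093]
clip_box [ 0.725 -0.11   0.096]
pen [0.446 0.368 0.007]
spare_box [ 0.702 -0.294  0.051]
pen_pot [0.684 0.374 0.061]
```

View pics/s19.png

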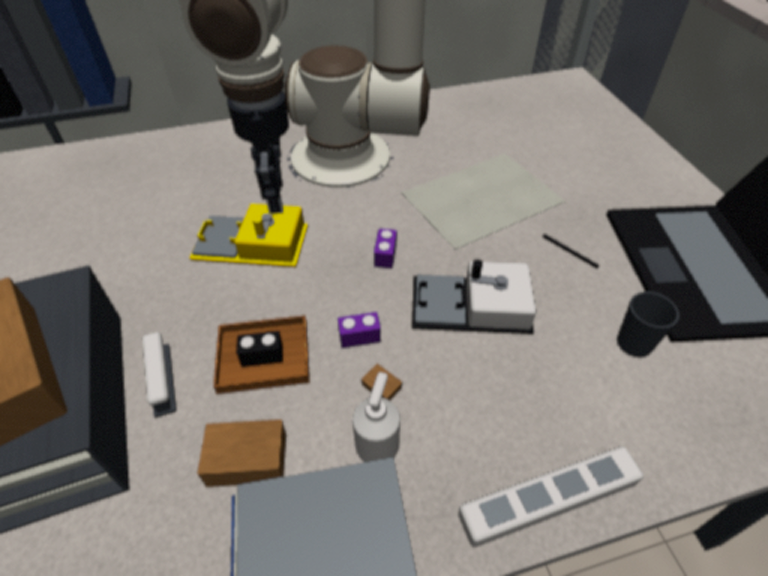

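View pics/t19.png

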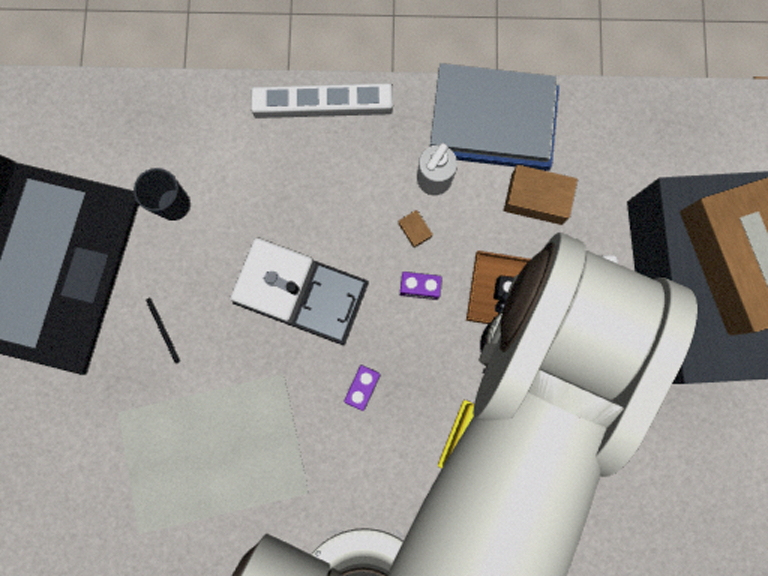

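The scene picture shows the black cassette upright at (260,348), in the middle of the tray at (262,352). The seat is empty, the crank has stayed at its wound angle, and the bystanders are in place. Handing in.

Run:
```python
from h import *
print(get_obs()["qd"].round(2)); print(job_done())
```

```text
[ 0.04 -0.41 -0.01 -0.02  0.    0.03]
the job is handed in; nothing more can be done
None
```

The ribbon is wound and the cassette stands upright near the middle of the tray. I handed the job in at about 27 s; no verdict was reported.

- **Winding:** I held the knob at 25 N and wound clockwise about 1.6 turns. The pull was about 7 N for roughly the last turn, then fell to about 1 N. I went about 12° further to confirm it and let go. The crank stayed where I left it.
- **Cassette:** I lifted it straight out and lowered it slowly onto the tray floor. In the last scene picture it is upright near the tray's middle with the seat empty. The pump bottle, pen, spare box and pen pot measured within about 4 mm of where they started. The stapler and clip box I could check only by eye in the picture; they look unmoved.
- **Fingertip height disagreed:** The fingertips sat about 35 mm higher than the described tool geometry gives from the reported tool position. My first grasp of the knob therefore closed on air just above it, without contact. I took the heights from the camera pictures from then on.
- **Higher forces than intended:** Side force on the knob reached about 16 N while winding, well under the limit. My last push to check floor contact in the tray read 21 N.
- **Network misses:** In the last check the network reported the clip box at the pump bottle's position, so I disregarded that. It did not report the stapler at all.

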